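# Lock the slicer's crank with its pin

### The job

Lock the hand-cranked slicer before it is cleaned: take the locking pin from its stand and let it down into the slanting guide, turn the crank slowly until the hidden hole in the shaft comes under the pin, then push the pin all the way in until its knob sits on the guide's mouth. Leave the pin in place and do not disturb the cup, the small bowl or the food box.

Things in the scene. Friction and masses are not known exactly. Their poses are not given: they have to be found in the camera images.
- slicer: the steel hand-cranked slicer, fixed to the worktop, footplate 230 x 210 mm. Origin on the worktop under the middle of the bearing; x points to its back (away from the robot), y to the crank's side, z up. The shaft lies along y, 95 mm above the origin.
- guide: pin guide: steel tube rising from the bearing, leaning 24 deg from vertical towards the robot. Origin at the centre of its funnel mouth (28 mm wide, narrowing in 10 mm to a 16 mm bore); z points out of the mouth along the bore, so the pin goes in along -z. The bore crosses the shaft axis 90 mm below the mouth; the 56 mm shaft stops the pin 62 mm down until its 17 mm cross-hole is in line.
- crank_grip (a point): middle of the crank's black handle, a level bar 20 mm in diameter and 64 mm long, parallel to the slicer's y axis, 80 mm from the shaft axis and 124 mm to the slicer's +y side of the bore. Turns about the shaft axis; 2 to 3 N at the handle turns it, and it stays where it is left.
- pin_head (a point): centre of the knob of the loose locking pin (80 g, 172 mm long): black round knob 30 mm wide, 38 mm high, on a steel shank 14 mm wide, 134 mm long, its tip tapering to 8 mm over 10 mm. This point is on the pin's axis, 153 mm from the tip, 19 mm above the knob's underside; z points from tip to knob. The pin starts upright in the stand. Fully home, this point is 19 mm out from the mouth.
- pin_stand: fixed dark steel block, 64 x 64 mm and 62 mm high, on an 84 mm square foot, with a 17 mm hole 50 mm deep in which the pin stands. Origin on the worktop under the hole.
- cup: loose steel cup, 76 mm wide, 102 mm high, bystander; origin at the centre of its underside.
- small_bowl: loose steel bowl, 100 mm wide, 42 mm high, bystander; origin at the centre of its underside.
- food_box: loose plastic food box with a snap lid, 69 x 103 x 48 mm, bystander; origin at the centre of its underside.
- friction_bush (a joint): stiff bush hidden in the blind socket beyond the shaft: 0 at the start, grows (m) as the pin pushes it. It makes the last 15 mm of the pin's way stiff: about 6 N to move, more with friction on the pin, and it stays where it is pushed.
- crank (a joint): crank angle (rad): 0 with the handle straight up, positive away from the robot, stops at -1.0 and 1.0; starts at -0.75 to -0.55. The cross-hole comes in line somewhere between -0.2 and 0.55; where, cannot be seen, as the crank is clamped to the shaft at any angle. A pin resting on the shaft then drops about 57 mm by its weight and blocks the crank.
Not all that is in view belongs to the job. What is meant by the part that bears pin_head is not purple, and is the smaller of those in its own colour.

How it is judged:
By the outcome, as a careful person would: the job done as asked, in the order asked, and still so for the second after the job is handed in, with the robot touching nothing.
It also fails if it takes over 67 s, if anything falls off the work surface, if the arm or the gripper's body presses on something with over 40 N, if the wrist force passes 120 N, or if a joint passes its speed limit or range.

### The arm

A 7-joint arm with a two-finger parallel gripper is mounted at the origin on a cart in front of the work surface, level with it; the furniture and walls round the work are solid. World frame = base frame: x ahead of the robot, y to its left, z up, the work surface at z = 0. Lengths are in m, angles in rad, forces in N, time in s.
With the tool pointing down it reaches from about 0.4 to 0.9 m from the base axis. Payload 5.6 kg.
Tool frame: the origin (TCP) lies on the front face of the gripper's body, between the roots of the fingers; the fingertips stand 88 mm ahead of it and the grasp point (between the pads) lies 69 mm ahead of it; z points along the fingers, y is the direction in which the jaws open and shut (so a half turn about z gives the same grasp; the last joint's range is limited). The gripper opens to 92 mm and grips with 3 to 60 N. Pads are 20 mm wide; open, the fingers measure 128 mm over their backs; the gripper's body (75 mm by 189 mm) begins 69 mm behind the grasp point.
Start: joints at [-1.327, 0.468, -0.012, 1.603, 0.006, 1.071, -0.056], TCP at [0.184, 0.623, 0.303] pointing down, gripper open.
Joint ranges: [-2.53, 2.53], [-0.31, 2.02], [-1.57, 1.55], [0.28, 2.44], [-1.29, 4.43], [0.15, 1.84], [-2.92, 2.92]. Speed limits (rad/s): [2.57, 2.57, 3.14, 3.14, 3.14, 3.14, 3.14].

### API

Orientations are given as a unit quaternion [x, y, z, w].
In Python, from workcell import robot, vision gives the robot as it stands.
- The arm moves only by the tool arm_command, never from a script. Its argument "moves" is a list of rows, each an object with "dp": the shift along the tool's x, y, z in cm, a list of three; "twist": the turn about the tool's z in degrees; "claw": the opening in per cent of the stroke, from 0 (shut) to 100 (fully open). In form: [{"dp": [x, y, z], "twist": twist, "claw": claw}, ...]. A call has 1 to 10 rows; each row shifts and turns the commanded pose from where the row before left it, along the tool's axes as they then stand; what a row does not reach is not made up. A row lasts 1/10 s, in which the tool goes at most 50 mm and 8.59 degrees, less where a joint would pass 70% of its speed; a pose out of reach is approached as far as the arm can. A call is refused whole if a number of a shift passes 5 or a number of a turn 8.59, either way. A call with a gripper value outside its range is refused whole. The fingers move at their own pace and stop on an object; "newtons" is the grip in N (left out, the last holds). Time passes only in rows, so rows that do not move let the fingers close. It gives the time, the measured TCP pose, the force and the opening at its end, in the units of the state.
- robot.state(): the state, without advancing time (a new reading comes with each control period).
- vision.snapshot(name): name is "scene" or "side" or "wrist"; returns (picture, depth): 480x640x3 uint8, red, green, blue; 480x640 float32, m along the optical axis (not along the pixel's ray), 0 where there is no reading.
- vision.camera_info(name): a dict with "intrinsics" (3x3 intrinsics, pixels), "pose" (4x4, takes a point from camera to world coordinates). Camera axes: x right, y up, looking along -z (the intrinsics and any distortion apply to the point x, -y, -z); pixel columns grow to the right and rows downward; lengths in m; the calibration is good to about 2 mm. A picture is of the moment at which its call begins: read the wrist's pose just before it. camera_info takes no time and is no camera call; for the wrist camera it gives the pose at the moment of the call.
- robot.job_done(): hands the job in, once; it reports no verdict.
The state is a dict: "t": time; "qpos": joint angles; "dq": joint speeds; "joint_efforts": joint torques, N m; "ee_pos": TCP position; "tcp_rot": TCP orientation; "wrist_force": force on the tool from outside, world axes, zero at the start; "moment": the same for the moment, N m; "width": finger opening in m.
Only numpy, scipy, OpenCV 4.12 (cv2) and the standard library are available. Lean on these libraries where they do the work, as an engineer would, in place of code of your own. Each camera call takes 0.05 s, during which the arm holds its last target.

## Working session

There is one attempt and no reset: what is moved stays moved. The work goes in short steps, Python scripts to look and compute and a tool call to move; the robot and the scene stay as the last step left them, time stands still between calls to the robot, and variables do not carry over. Pictures are saved under pics/ and viewed, and the job is handed in when it is done.

Besides the shell and the picture viewer there is one more tool, called after "Call:" as a command line: name --argument value ..., lists and objects as JSON in quotes. arm_command: Moves the arm, as the interface text tells. Its arguments: {"type":"object","properties":{"moves":{"type":"array"},"newtons":{"type":"number"}},"required":["moves"]}

```bash
ls; mkdir -p pics
cat > h.py <<'E'
import numpy as np, cv2
from workcell import robot, vision
def snap(n,f):
    ci=vision.camera_info(n); p,d=vision.snapshot(n)
    cv2.imwrite('pics/'+f+'.png',cv2.cvtColor(p,cv2.COLOR_RGB2BGR))
    np.savez('pics/'+f+'.npz',p=p,d=d,K=ci['intrinsics'],T=ci['pose'])
    return p,d,np.array(ci['intrinsics']),np.array(ci['pose'])
def load(f):
    z=np.load('pics/'+f+'.npz'); return z['p'],z['d'],z['K'],z['T']
def pt(u,v,d,K,T):
    x=(u-K[0,2])/K[0,0]*d; y=(v-K[1,2])/K[1,1]*d
    return T[:3,:3]@np.array([x,-y,-d])+T[:3,3]
def ray(u,v,K,T):
    r=T[:3,:3]@np.array([(u-K[0,2])/K[0,0],-(v-K[1,2])/K[1,1],-1.]); return T[:3,3],r/np.linalg.norm(r)
def plane(u,v,z,K,T):
    o,r=ray(u,v,K,T); return o+r*(z-o[2])/r[2]
def cloud(d,K,T):
    v,u=np.mgrid[0:d.shape[0],0:d.shape[1]]
    c=np.stack([(u-K[0,2])/K[0,0]*d,-(v-K[1,2])/K[1,1]*d,-d],-1)
    return c@T[:3,:3].T+T[:3,3]
E
python3 - <<'E'
from h import *
for n in ("scene","side","wrist"):
    p,d,K,T=snap(n,n+'0'); print(n,K.tolist(),T.round(3).tolist(),list(vision.camera_info(n).keys()))
print(robot.state())
E
```

```text
pics
scene [[483.88121713520763, 0.0, 311.8772976286626], [0.0, 483.88121713520763, 233.61563042043903], [0.0, 0.0, 1.0]] [[0.69, 0.498, -0.526, -0.095], [-0.724, 0.455, -0.519, -0.639], [-0.019, 0.738, 0.674, 1.011], [0.0, 0.0, 0.0, 1.0]] ['intrinsics', 'pose']
side [[581.7261497541114, 0.0, 320.6772491564319], [0.0, 581.7261497541114, 237.52410190009107], [0.0, 0.0, 1.0]] [[-0.981, 0.109, -0.163, 0.314], [-0.195, -0.453, 0.87, 1.374], [0.021, 0.885, 0.465, 0.85], [0.0, 0.0, 0.0, 1.0]] ['intrinsics', 'pose']
wrist [[398.2962976222435, 0.0, 326.3814559197975], [0.0, 398.2962976222435, 239.35556069878047], [0.0, 0.0, 1.0]] [[0.283, -0.92, -0.27, 0.108], [0.959, 0.271, 0.081, 0.647], [-0.001, -0.282, 0.959, 0.384], [0.0, 0.0, 0.0, 1.0]] ['intrinsics', 'pose']
{'t': 0.15, 'qpos': array([-1.32695467,  0.46817657, -0.01157027,  1.60338341,  0.0060258 ,
        1.0714353 , -0.05627438]), 'dq': array([-0.00108867, -0.00340129, -0.00072884, -0.00428752, -0.00128121,
        0.00179749, -0.00034463]), 'joint_efforts': array([ 1.76445337e-04, -5.20956266e+01, -1.28469421e-02, -2.43979150e+01,
       -5.66740357e-02,  1.52731163e-02,  9.27469591e-05]), 'ee_pos': array([0.18388462, 0.6231081 , 0.30196987]), 'tcp_rot': array([ 1.42957479e-01,  9.89728594e-01, -6.84339567e-04, -2.72264805e-05]), 'wrist_force': array([ 0.85619979,  0.45334637, -0.22247647]), 'moment': array([ 0.00473199, -0.02932245,  0.04833123]), 'width': 0.09205993143784558}
```

View pics/scene0.png

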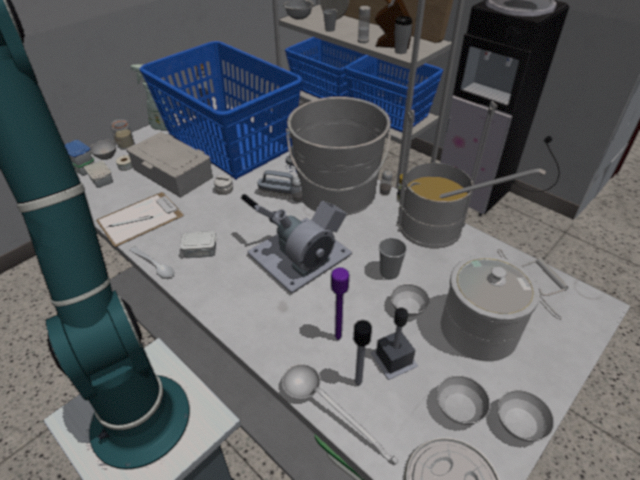

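View pics/side0.png

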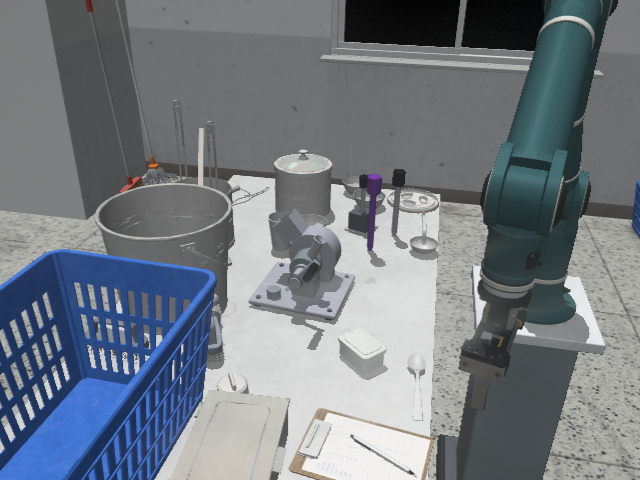

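View pics/wrist0.png

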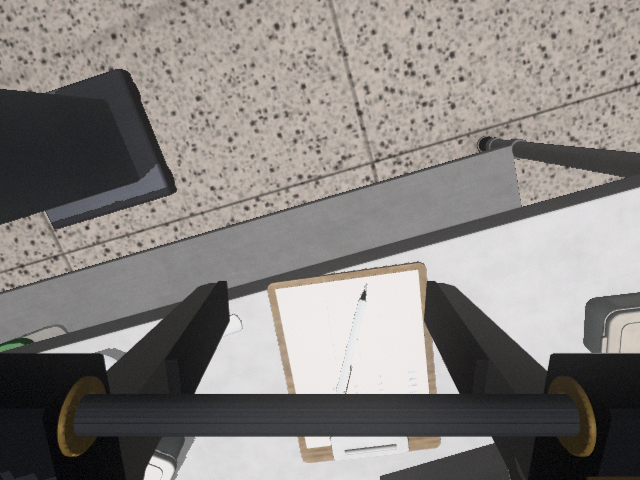

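Run:
```python
from h import *
p,d,K,T=load('scene0')
c=cloud(d,K,T)
for u,v in [(400,316),(400,330),(362,330),(340,282),(396,350),(320,245),(283,228),(262,205),(250,201),(330,212),(391,255),(408,300),(198,243)]:
    print('scene',u,v,p[v,u],c[v,u].round(3))
b=p[:,:,::-1]
a=cv2.resize(b[180:300,220:380],(800,600),interpolation=cv2.INTER_CUBIC);cv2.imwrite('pics/z1.png',a)
a=cv2.resize(b[290:390,335:468],(800,600),interpolation=cv2.INTER_CUBIC);cv2.imwrite('pics/z2.png',a)
p,d,K,T=load('side0')
c=cloud(d,K,T)
for u,v in [(363,182),(399,178),(358,220),(300,275),(320,250),(292,232),(365,350),(280,232)]:
    print('side',u,v,p[v,u],c[v,u].round(3))
b=p[:,:,::-1]
a=cv2.resize(b[200:320,240:400],(800,600),interpolation=cv2.INTER_CUBIC);cv2.imwrite('pics/z3.png',a)
a=cv2.resize(b[160:250,330:450],(800,600),interpolation=cv2.INTER_CUBIC);cv2.imwrite('pics/z4.png',a)
```

```text
scene 400 316 [33 31 32] [ 0.488 -0.32   0.184]
scene 400 330 [70 69 73] [ 0.497 -0.321  0.127]
scene 362 330 [15 17 18] [ 0.383 -0.299  0.22 ]
scene 340 282 [46 20 67] [ 0.442 -0.19   0.232]
scene 396 350 [70 72 79] [ 0.488 -0.324  0.063]
scene 320 245 [33 33 36] [0.582 0.    0.119]
scene 283 228 [53 57 60] [0.562 0.122 0.12 ]
scene 262 205 [160 156 157] [0.682 0.357 0.002]
scene 250 201 [16 14 17] [0.545 0.234 0.166]
scene 330 212 [100 101 108] [0.639 0.017 0.189]
scene 391 255 [95 97 96] [ 0.746 -0.119  0.042]
scene 408 300 [166 165 165] [ 0.671 -0.236  0.006]
scene 198 243 [180 180 177] [0.403 0.319 0.048]
side 363 182 [35 37 37] [ 0.499 -0.302  0.164]
side 399 178 [36 36 37] [ 0.388 -0.279  0.197]
side 358 220 [59 61 62] [ 0.506 -0.284  0.04 ]
side 300 275 [ 94  94 100] [0.582 0.207 0.118]
side 320 250 [92 93 98] [0.56  0.07  0.116]
side 292 232 [91 93 98] [0.637 0.06  0.154]
side 365 350 [229 231 229] [0.399 0.369 0.049]
side 280 232 [ 92  95 100] [0.672 0.052 0.146]
```

View pics/z1.png

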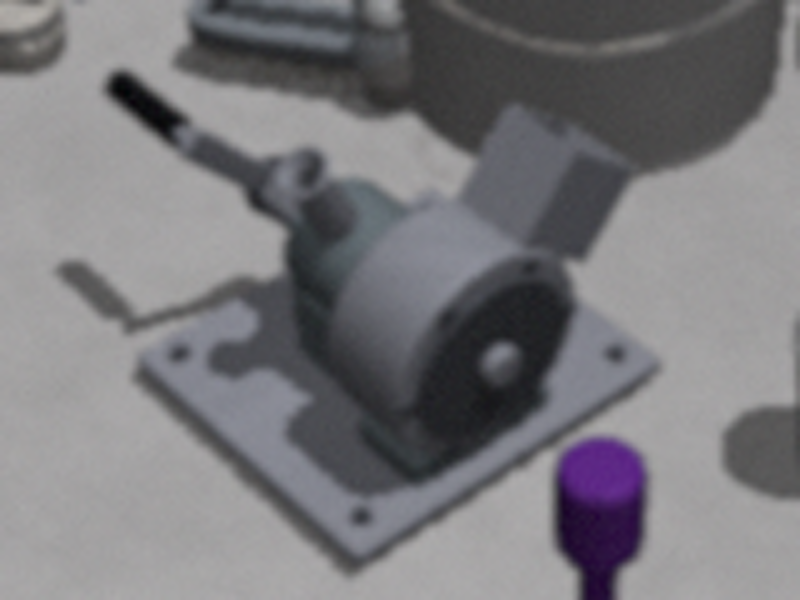

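View pics/z2.png

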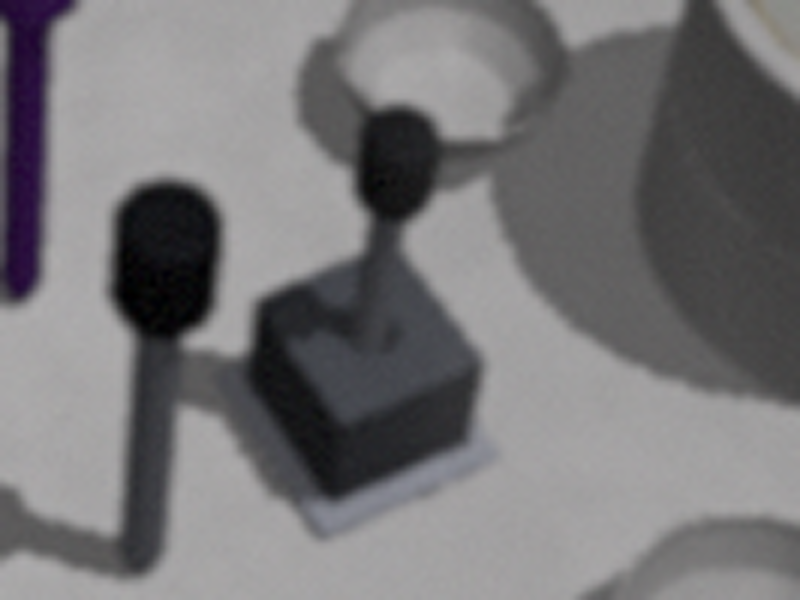

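View pics/z3.png

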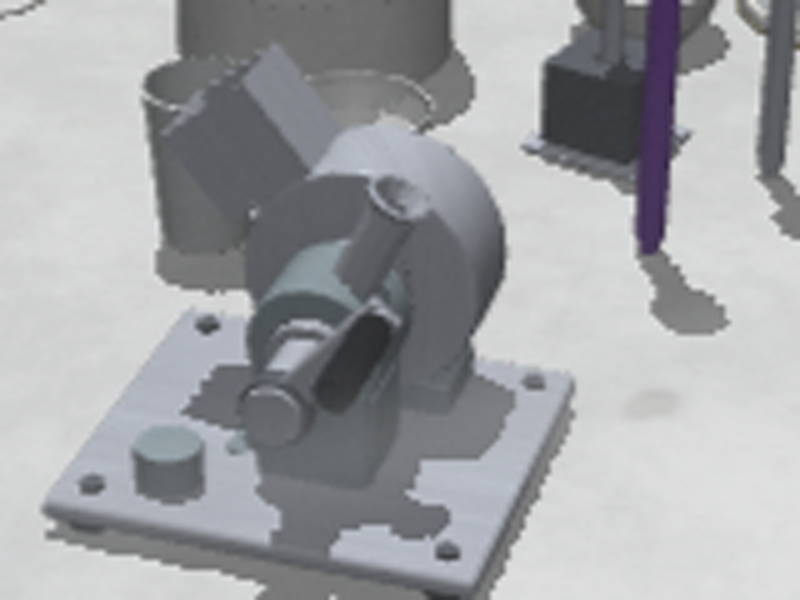

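View pics/z4.png

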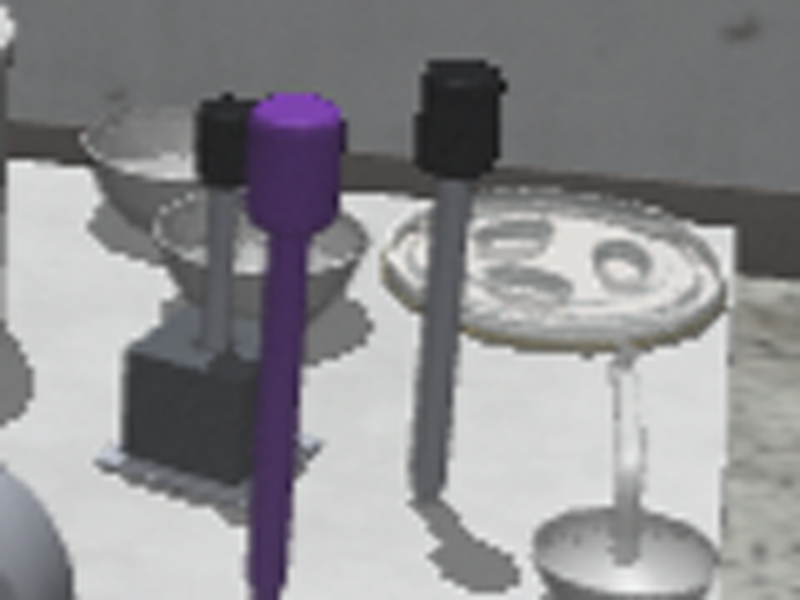

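Run:
```python
from h import *
for n in ('scene0','side0'):
    p,d,K,T=load(n); c=cloud(d,K,T)
    ok=(d>0)&(c[...,0]>.35)&(c[...,0]<.85)&(c[...,1]>-.2)&(c[...,1]<.3)
    zz=c[...,2][ok]; h,e=np.histogram(zz,bins=np.arange(-.01,.03,.002)); print(n,dict(zip(e.round(3),h)))
    # plate: bluish-gray + z
    m=ok&(c[...,2]>.006)&(c[...,2]<.022)
    q=c[m][:,:2].astype(np.float32)
    mm=cv2.morphologyEx(m.astype(np.uint8),cv2.MORPH_OPEN,np.ones((3,3)))
    nl,lab,st,_=cv2.connectedComponentsWithStats(mm)
    for i in range(1,nl):
        if st[i,4]>150:
            q=c[lab==i]; print(st[i], q.mean(0).round(3), cv2.minAreaRect(q[:,:2].astype(np.float32)))
    # high points of slicer
    # black handle
    v=p.max(-1)
    m=ok&(v<45)&(c[...,2]>.1)&(c[...,1]>.08)
    q=c[m]; print('handle',len(q),q.mean(0).round(4)if len(q) else '', np.percentile(q,[2,98],axis=0).round(3) if len(q) else '')
    # knob
    m=(d>0)&(v<60)&(c[...,0]>.46)&(c[...,0]<.56)&(c[...,1]>-.36)&(c[...,1]<-.27)&(c[...,2]>.135)&(c[...,2]<.2)
    q=c[m]; ys,xs=np.nonzero(m);print('knob',len(q),np.percentile(q,[2,50,98],axis=0).round(3),xs.min(),xs.max(),ys.min(),ys.max(),plane(xs.mean(),ys.mean(),.165,K,T))
    # stand top
    m=(d>0)&(c[...,0]>.43)&(c[...,0]<.6)&(c[...,1]>-.4)&(c[...,1]<-.23)&(c[...,2]>.055)&(c[...,2]<.068)
    q=c[m]; print('standtop',len(q),cv2.minAreaRect(q[:,:2].astype(np.float32)))
```

```text
scene0 {np.float64(-0.01): np.int64(0), np.float64(-0.008): np.int64(19), np.float64(-0.006): np.int64(268), np.float64(-0.004): np.int64(1623), np.float64(-0.002): np.int64(4425), np.float64(0.0): np.int64(5046), np.float64(0.002): np.int64(2475), np.float64(0.004): np.int64(545), np.float64(0.006): np.int64(76), np.float64(0.008): np.int64(37), np.float64(0.01): np.int64(49), np.float64(0.012): np.int64(61), np.float64(0.014): np.int64(118), np.float64(0.016): np.int64(282), np.float64(0.018): np.int64(638), np.float64(0.02): np.int64(652), np.float64(0.022): np.int64(356), np.float64(0.024): np.int64(112), np.float64(0.026): np.int64(63)}
handle 66 [0.5451 0.2369 0.1619] [[0.538 0.156 0.118]
 [0.554 0.269 0.169]]
knob 205 [[ 0.484 -0.329  0.149]
 [ 0.492 -0.319  0.179]
 [ 0.506 -0.305  0.187]] 394 407 308 327 [ 0.49964545 -0.31500038  0.165     ]
standtop 614 ((0.4994111955165863, -0.3146352469921112), (0.0673326626420021, 0.06575171649456024), 68.7680892944336)
side0 {np.float64(-0.01): np.int64(19), np.float64(-0.008): np.int64(253), np.float64(-0.006): np.int64(1612), np.float6
[... 245 characters left out ...]
: np.int64(82), np.float64(0.012): np.int64(124), np.float64(0.014): np.int64(419), np.float64(0.016): np.int64(931), np.float64(0.018): np.int64(932), np.float64(0.02): np.int64(336), np.float64(0.022): np.int64(99), np.float64(0.024): np.int64(67), np.float64(0.026): np.int64(57)}
[ 249  263  106   57 2703] [0.588 0.135 0.017] ((0.5959109663963318, 0.10527347028255463), (0.21639810502529144, 0.23004773259162903), 84.43805694580078)
handle 0  
knob 90 [[ 0.489 -0.322  0.148]
 [ 0.499 -0.302  0.168]
 [ 0.51  -0.293  0.183]] 360 367 174 187 [ 0.49980709 -0.30888045  0.165     ]
standtop 154 ((0.5015627145767212, -0.3081088960170746), (0.08021280169487, 0.06267286092042923), 75.05071258544922)
```

Run:
```python
from h import *
A=[]
for n,zr in (('scene0',(.014,.026)),('side0',(.011,.023))):
    p,d,K,T=load(n); c=cloud(d,K,T)
    m=(d>0)&(c[...,0]>.4)&(c[...,0]<.8)&(c[...,1]>-.05)&(c[...,1]<.26)&(c[...,2]>zr[0])&(c[...,2]<zr[1])
    mm=cv2.morphologyEx(m.astype(np.uint8),cv2.MORPH_OPEN,np.ones((3,3)))
    q=c[mm>0]; A.append(q); print(n,len(q),cv2.minAreaRect(q[:,:2].astype(np.float32)), cv2.boxPoints(cv2.minAreaRect(q[:,:2].astype(np.float32))).round(3).tolist())
    def proj(P):
        x=T[:3,:3].T@(P-T[:3,3]); return (K[0,2]+K[0,0]*x[0]/-x[2], K[1,2]-K[1,1]*x[1]/-x[2])
    im=cv2.resize(p[:,:,::-1],None,fx=4,fy=4,interpolation=cv2.INTER_CUBIC)
    for P,col in (((.544,.112,.177),(0,0,255)),((.581,.109,.095),(0,255,0)),((.545,.237,.16),(255,0,0)),((.5,-.3145,.184),(0,0,255)),((.593,.233,.095),(0,255,0))):
        u=proj(np.array(P)); print(P,np.round(u,1)); cv2.circle(im,(int(u[0]*4+2),int(u[1]*4+2)),3,col,-1)
    o=proj(np.array((.56,.12,.1))); x0,y0=int(o[0]*4-400),int(o[1]*4-300)
    cv2.imwrite('pics/m_'+n+'.png',im[y0:y0+600,x0:x0+800])
B=np.vstack([a for a in A])[:,:2].astype(np.float32); print(cv2.minAreaRect(B))
```

```text
scene0 1911 ((0.5965613126754761, 0.09998355805873871), (0.21341736614704132, 0.2317870855331421), 84.0378189086914) [[0.4699999988079071, 0.006000000052154064], [0.7009999752044678, -0.017999999225139618], [0.7229999899864197, 0.1940000057220459], [0.492000013589859, 0.21799999475479126]]
(0.544, 0.112, 0.177) [279.3 217. ]
(0.581, 0.109, 0.095) [291.5 233.4]
(0.545, 0.237, 0.16) [249.4 202.1]
(0.5, -0.3145, 0.184) [401.2 311.3]
(0.593, 0.233, 0.095) [265.  212.3]
side0 2682 ((0.5958746671676636, 0.10490090399980545), (0.21564944088459015, 0.23004773259162903), 84.43805694580078) [[0.47099998593330383, 0.008999999612569809], [0.699999988079071, -0.014000000432133675], [0.7210000157356262, 0.20100000500679016], [0.492000013589859, 0.22300000488758087]]
(0.544, 0.112, 0.177) [323.4 237. ]
(0.581, 0.109, 0.095) [308.8 263.2]
(0.545, 0.237, 0.16) [312.5 267.9]
(0.5, -0.3145, 0.184) [363.6 174.5]
(0.593, 0.233, 0.095) [292.8 288.1]
((0.5964322090148926, 0.10290820151567459), (0.21943558752536774, 0.2316044270992279), 84.37018585205078)
```

View pics/m_side0.png

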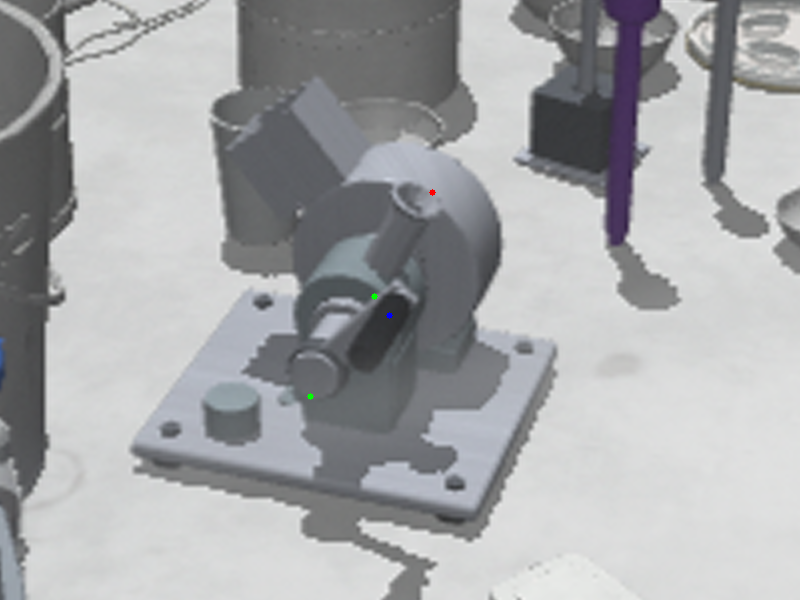

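View pics/m_scene0.png

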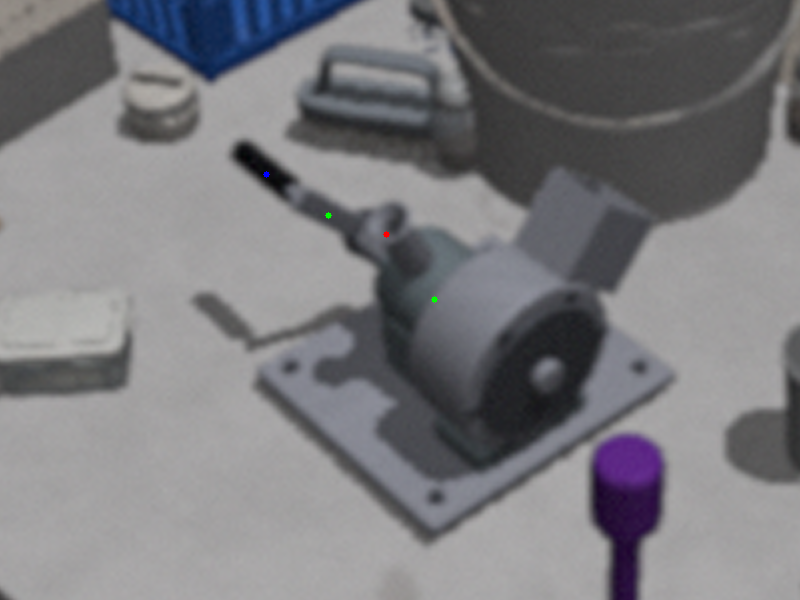

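Run:
```python
from h import *
p,d,K,T=load('scene0'); a=cv2.resize(p[195:240,240:300][:,:,::-1],(800,600),interpolation=cv2.INTER_CUBIC);
a=cv2.convertScaleAbs(a,alpha=1.6); cv2.imwrite('pics/z5.png',a)
p,d,K,T=load('side0'); a=cv2.resize(p[220:301,270:378][:,:,::-1],(800,600),interpolation=cv2.INTER_NEAREST);
a=cv2.convertScaleAbs(a,alpha=1.4); cv2.imwrite('pics/z6.png',a)
```

```text
(no output)
```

View pics/z5.png

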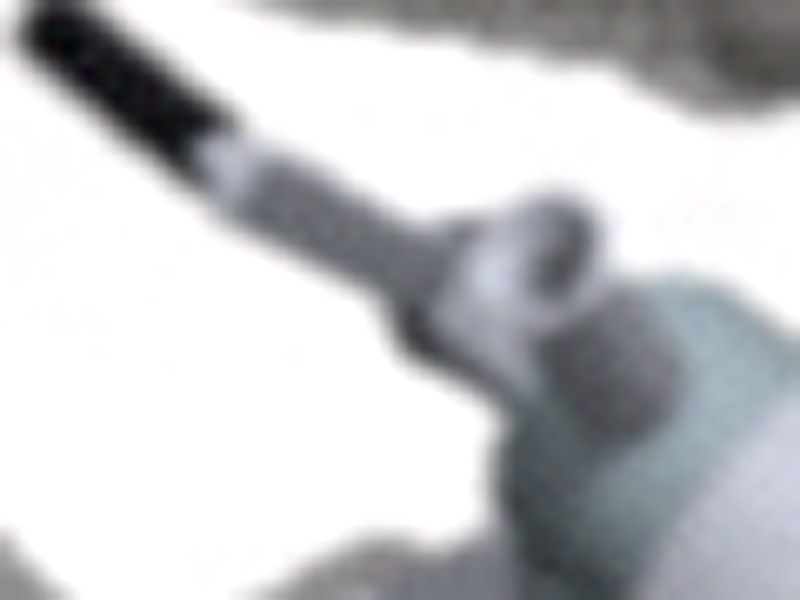

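View pics/z6.png

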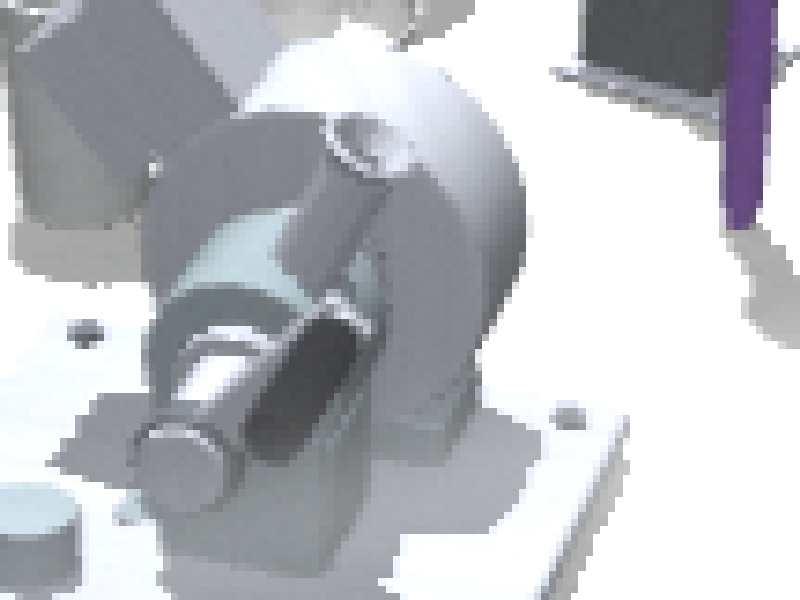

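```bash
cat >> h.py <<'E'
def tri(uv1,n1,uv2,n2):
    _,_,K1,T1=load(n1);_,_,K2,T2=load(n2)
    o1,r1=ray(*uv1,K1,T1);o2,r2=ray(*uv2,K2,T2)
    A=np.stack([r1,-r2],1);s=np.linalg.lstsq(A,o2-o1,rcond=None)[0]
    a=o1+s[0]*r1;b=o2+s[1]*r2; return (a+b)/2,np.linalg.norm(a-b)
E
python3 - <<'E'
from h import *
print('mouth',tri((281.5,214.35),'scene0',(319.95,239.7),'side0'))
print('handle',tri((249,202.4),'scene0',(310.9,272),'side0'))
print('shaft end',tri((265,212.3),'scene0',(295,283),'side0'))
E
```

```text
mouth (array([0.5541944 , 0.117779  , 0.17345013]), np.float64(0.006605657336712783))
handle (array([0.54776035, 0.24388691, 0.15290888]), np.float64(0.0012580931090885796))
shaft end (array([0.58829355, 0.22498559, 0.1039737 ]), np.float64(0.003091808812007075))
```

Call:
arm_command --moves '[{"dp":[-2,-1.5,-0.4],"twist":0,"claw":100},{"dp":[-3.8,-2.93,-0.4],"twist":0,"claw":100},{"dp":[-3.8,-2.93,-0.4],"twist":0,"claw":100},{"dp":[-3.8,-2.93,-0.4],"twist":0,"claw":100},{"dp":[-3.8,-2.93,-0.4],"twist":0,"claw":100},{"dp":[-3.8,-2.93,-0.4],"twist":0,"claw":100},{"dp":[-3.8,-2.93,-0.4],"twist":0,"claw":100},{"dp":[-3.8,-2.93,-0.4],"twist":0,"claw":100},{"dp":[-3.8,-2.93,-0.4],"twist":0,"claw":100},{"dp":[-3.8,-2.93,-0.4],"twist":0,"claw":100}]'

```text
t: 1.15
ee_pos: [0.453, 0.2519, 0.3429]
tcp_rot: [0.143, 0.99, 0.0, 0.0]
wrist_force: [1.1, -0.0, -0.3]
width: 0.092
```

Call:
arm_command --moves '[{"dp":[-3.3,-2.5,-0.3],"twist":0,"claw":60},{"dp":[-3.3,-2.5,-0.3],"twist":0,"claw":60},{"dp":[-3,-2.4,-0.3],"twist":0,"claw":60},{"dp":[-2,-1.5,-0.2],"twist":-5.4,"claw":60},{"dp":[0,0,0],"twist":-5.4,"claw":60},{"dp":[0,0,0],"twist":0,"claw":60},{"dp":[0,0,0],"twist":0,"claw":60}]'

```text
t: 1.85
ee_pos: [0.538, 0.1359, 0.3534]
tcp_rot: [0.05, 0.999, 0.0, -0.0]
wrist_force: [0.7, -0.6, 0.7]
width: 0.0552
```

Run:
```python
from h import *
s=robot.state();print(s['t'],s['ee_pos'],s['tcp_rot'],s['width'])
p,d,K,T=snap('wrist','w1'); print(T.round(4).tolist())
```

```text
1.85 [0.53797795 0.13593634 0.35339721] [ 4.99280804e-02  9.98752753e-01  6.25524460e-05 -3.48246222e-04] 0.05516097630889255
[[0.1002, -0.9547, -0.2801, 0.4589], [0.995, 0.0963, 0.0278, 0.1448], [0.0004, -0.2814, 0.9596, 0.436], [0.0, 0.0, 0.0, 1.0]]
```

View pics/w1.png

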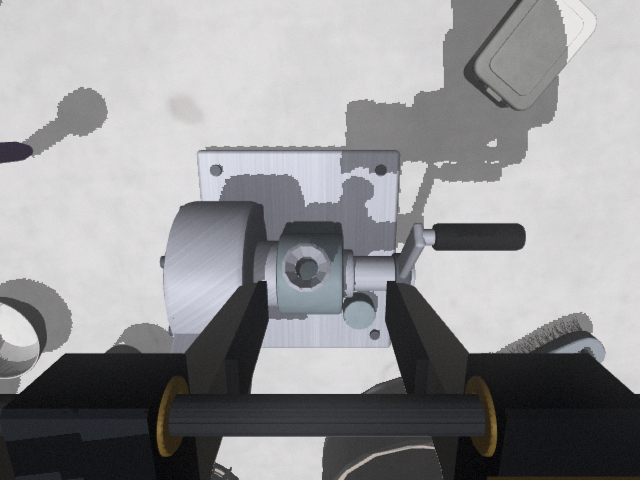

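Run:
```python
from h import *
p,d,K,T=load('w1'); c=cloud(d,K,T)
a=cv2.resize(p[220:310,250:370][:,:,::-1],(800,600),interpolation=cv2.INTER_CUBIC); cv2.imwrite('pics/z7.png',a)
# handle
m=(p.max(-1)<70)&(d>0)&(c[...,2]>.1)&(c[...,2]<.2); m[:,:425]=0; m[:200]=0; m[265:]=0
ys,xs=np.nonzero(m); print('h px',xs.min(),xs.max(),ys.min(),ys.max(),np.median(c[m],axis=0),cv2.minAreaRect(np.stack([xs,ys],1).astype(np.float32)))
print(plane(xs.mean(),ys.mean(),.16,K,T))
for v,u in [(245,307),(262,290),(262,325),(268,307),(285,307)]: print(u,v,c[v,u].round(4))
# plate edges
g=cv2.cvtColor(p,cv2.COLOR_RGB2GRAY)
for uv in [(198,151),(399,151)]: print(plane(*uv,.018,K,T))
```

```text
h px 432 524 224 249 [0.54654717 0.24455387 0.16457553] ((478.0, 236.5), (91.99998474121094, 24.999996185302734), 0.0)
[0.54827007 0.24611696 0.16      ]
307 245 [0.5387 0.1233 0.1717]
290 262 [0.5492 0.1103 0.1738]
325 262 [0.5506 0.1347 0.1767]
307 268 [0.5717 0.1175 0.1277]
307 285 [0.5647 0.1208 0.1809]
[0.47358671 0.01101783 0.018     ]
[0.49427359 0.21636484 0.018     ]
```

View pics/z7.png

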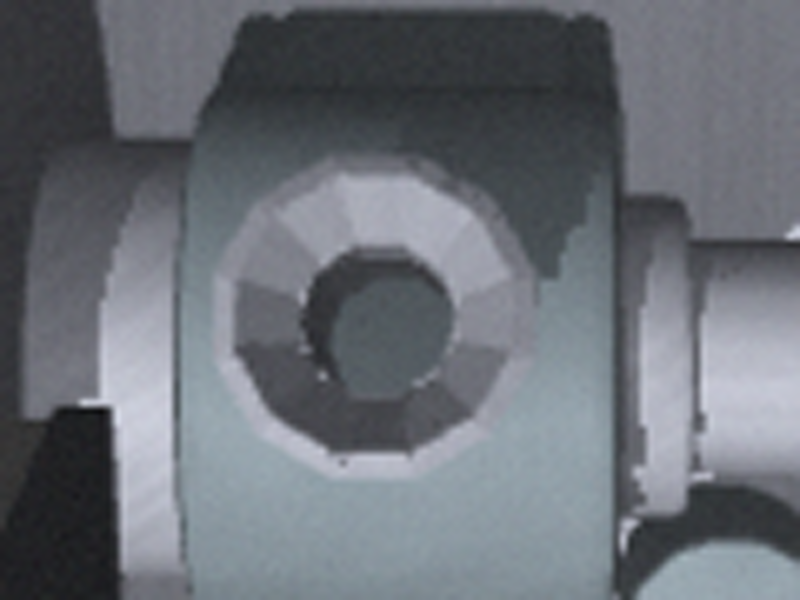

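Run:
```python
from h import *
p,d,K,T=load('w1')
m=plane(306.4,267.4,.1772,K,T); print('mouth',m)
y=np.radians(-5.8); X=np.array([np.cos(y),np.sin(y),0]);Y=np.array([-X[1],X[0],0]);Z=np.array([0,0,1])
O=m+X*.09*np.sin(np.radians(24));O[2]=0; print('O',O)
for z in (.155,.16,.165):
    h=plane(478,236.5,z,K,T); r=h-O; print(z,r@X,r@Y,r[2]-.095,np.hypot(r@X,z-.095),np.arctan2(r@X,z-.095))
```

```text
mouth [0.55312634 0.12153328 0.1772    ]
O [0.58954524 0.11783399 0.        ]
0.155 -0.052576569363688264 0.12506770043930632 0.060000000000000026 0.07977653568596924 -0.719552321331332
0.16 -0.05400278954754709 0.1230846762162559 0.06500000000000003 0.08450622035635402 -0.6932485167898371
0.165 -0.05542900973140603 0.12110165199320543 0.07000000000000003 0.08928815778032552 -0.6697473310283962
```

Call:
arm_command --moves '[{"dp":[0,-2.5,0],"twist":0,"claw":60},{"dp":[-0.1,-4.8,0],"twist":0,"claw":60},{"dp":[-0.1,-4.8,0],"twist":0,"claw":60},{"dp":[-0.1,-4.8,0],"twist":0,"claw":60},{"dp":[-0.1,-4.8,0],"twist":0,"claw":60},{"dp":[-0.1,-4.8,0],"twist":0,"claw":60},{"dp":[-0.1,-4.8,0],"twist":0,"claw":60},{"dp":[-0.1,-4.8,0],"twist":0,"claw":60},{"dp":[0,-4.8,0],"twist":0,"claw":60},{"dp":[0,-4.3,0],"twist":0,"claw":60}]'

```text
t: 2.9
ee_pos: [0.5007, -0.3163, 0.3538]
tcp_rot: [0.05, 0.999, -0.0, 0.0]
wrist_force: [-0.7, 0.5, -0.3]
width: 0.0555
```

Call:
arm_command --moves '[{"dp":[0,0,0],"twist":0,"claw":60},{"dp":[0,0,0],"twist":0,"claw":60}]'

```text
t: 3.1
ee_pos: [0.5008, -0.315, 0.3534]
tcp_rot: [0.05, 0.999, 0.0, -0.0]
wrist_force: [-0.5, 0.5, 0.5]
width: 0.0554
```

Run:
```python
from h import *
s=robot.state();print(s['t'],s['ee_pos'],s['tcp_rot'],s['width'])
p,d,K,T=snap('wrist','w2'); print(T.round(4).tolist())
```

```text
3.1 [ 0.50077396 -0.31500474  0.35336893] [ 5.02060381e-02  9.98738822e-01  2.27722822e-04 -2.60532878e-04] 0.055387815273019135
[[0.1007, -0.9546, -0.2802, 0.4216], [0.9949, 0.0968, 0.0276, -0.3061], [0.0008, -0.2816, 0.9595, 0.4359], [0.0, 0.0, 0.0, 1.0]]
```

View pics/w2.png

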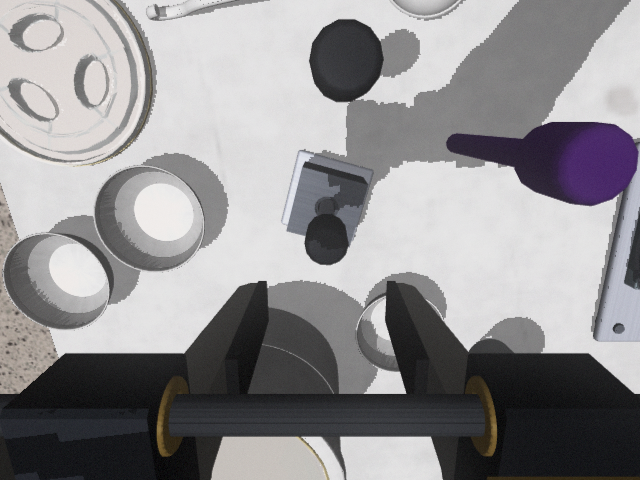

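Run:
```python
from h import *
p,d,K,T=load('w2'); c=cloud(d,K,T)
m=(p.max(-1)<75)&(d>0)&(c[...,2]>.176)&(c[...,2]<.195); m[:, :290]=0; m[:,365:]=0
ys,xs=np.nonzero(m); print(xs.min(),xs.max(),ys.min(),ys.max(),np.median(c[m],axis=0))
(cu,cv),r=cv2.minEnclosingCircle(np.stack([xs,ys],1).astype(np.float32)); print(cu,cv,r,plane(cu,cv,.184,K,T))
print('pot',c[350,290],c[330,300]); print('purple',c[165,595],'black',c[60,345])
```

```text
305 350 83 263 [ 0.49708867 -0.31354105  0.18420179]
323.5 173.0 90.40059661865234 [ 0.45179514 -0.31079039  0.184     ]
pot [ 0.6382934  -0.36486206  0.07981295] [ 0.64390434 -0.35844619  0.03039602]
purple [ 0.45410064 -0.17977626  0.24270942] black [ 0.39291433 -0.29372549  0.22060637]
```

Run:
```python
from h import *
p,d,K,T=load('w2'); c=cloud(d,K,T)
m=(d>0)&(c[...,2]>.178)&(c[...,2]<.192); m[:, :295]=0; m[:,360:]=0;m[:200]=0;m[280:]=0
ys,xs=np.nonzero(m); print(xs.min(),xs.max(),ys.min(),ys.max(),c[m].mean(0), np.percentile(c[m],[1,99],axis=0))
print(plane((xs.min()+xs.max())/2,(ys.min()+ys.max())/2,.184,K,T))
```

```text
305 348 222 264 [ 0.49812428 -0.31376304  0.18382172] [[ 0.48547732 -0.32733447  0.17871534]
 [ 0.51220396 -0.30024041  0.18591918]]
[ 0.49772177 -0.31354013  0.184     ]
```

Call:
arm_command --newtons 20 --moves '[{"dp":[0.3,0.1,2],"twist":0,"claw":60},{"dp":[0,0,2.5],"twist":0,"claw":60},{"dp":[0,0,2.5],"twist":0,"claw":60},{"dp":[0,0,2.5],"twist":0,"claw":60},{"dp":[0,0,1.6],"twist":0,"claw":60},{"dp":[0,0,0],"twist":0,"claw":60},{"dp":[0,0,0],"twist":0,"claw":20},{"dp":[0,0,0],"twist":0,"claw":20},{"dp":[0,0,0],"twist":0,"claw":20},{"dp":[0,0,0],"twist":0,"claw":20}]'

```text
t: 4.15
ee_pos: [0.4985, -0.3138, 0.2437]
tcp_rot: [0.049, 0.999, -0.0, 0.001]
wrist_force: [-0.3, -0.7, 1.6]
width: 0.029
```

Call:
arm_command --newtons 10 --moves '[{"dp":[0,0,-0.7],"twist":0,"claw":20},{"dp":[0,0,-1.2],"twist":0,"claw":20},{"dp":[0,0,-1.2],"twist":0,"claw":20},{"dp":[0,0,-0.7],"twist":0,"claw":20},{"dp":[0,0,0],"twist":0,"claw":20},{"dp":[0,0,0],"twist":0,"claw":20}]'

```text
t: 4.75
ee_pos: [0.498, -0.3135, 0.2809]
tcp_rot: [0.049, 0.999, 0.0, 0.0]
wrist_force: [-0.2, -0.8, -1.4]
width: 0.0295
```

Call:
arm_command --moves '[{"dp":[0.8,0,0.01],"twist":0,"claw":20},{"dp":[0.63,0,0.04],"twist":0,"claw":20},{"dp":[0.63,0,0.07],"twist":0,"claw":20},{"dp":[0.63,0,0.09],"twist":0,"claw":20},{"dp":[0.62,0,0.12],"twist":0,"claw":20}]'

```text
t: 5.25
ee_pos: [0.4645, -0.3104, 0.2773]
tcp_rot: [0.049, 0.999, 0.0, 0.0]
wrist_force: [0.8, -0.8, -0.4]
width: 0.0294
```

Call:
arm_command --moves '[{"dp":[0.62,0,0.14],"twist":0,"claw":20},{"dp":[0.61,0,0.17],"twist":0,"claw":20},{"dp":[0.6,0,0.2],"twist":0,"claw":20},{"dp":[0.59,0,0.22],"twist":0,"claw":20},{"dp":[0.58,0,0.24],"twist":0,"claw":20},{"dp":[0,0,0],"twist":0,"claw":20}]'

```text
t: 5.85
ee_pos: [0.4342, -0.3074, 0.2673]
tcp_rot: [0.05, 0.999, 0.0, -0.0]
wrist_force: [0.5, -0.6, -0.5]
width: 0.0294
```

Run:
```python
from h import *
p,d,K,T=snap('side','s3'); a=cv2.resize(p[120:270,270:470][:,:,::-1],(800,600),interpolation=cv2.INTER_NEAREST); cv2.imwrite('pics/z8.png',a)
```

```text
(no output)
```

View pics/z8.png

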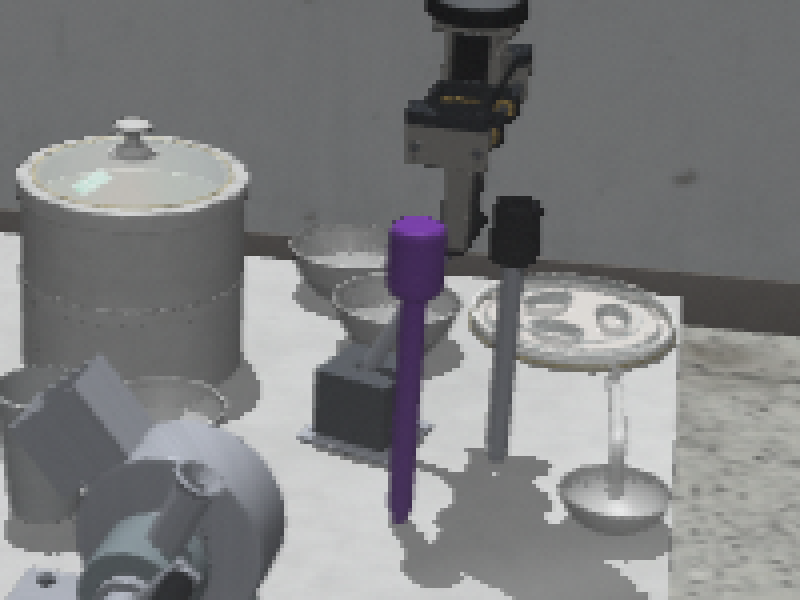

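Call:
arm_command --newtons 25 --moves '[{"dp":[0,0,-2],"twist":0,"claw":20},{"dp":[0,0,-3.5],"twist":0,"claw":20},{"dp":[0,0,-3.5],"twist":0,"claw":20},{"dp":[0,0,-3.5],"twist":0,"claw":20},{"dp":[0,0,-3.5],"twist":0,"claw":20},{"dp":[0,0,-2.3],"twist":0,"claw":20},{"dp":[0,1.5,0],"twist":0,"claw":20},{"dp":[0,3,0],"twist":0,"claw":20},{"dp":[0,4,0],"twist":0,"claw":20},{"dp":[0,4,0],"twist":0,"claw":20}]'

```text
t: 6.9
ee_pos: [0.4472, -0.1819, 0.4506]
tcp_rot: [0.05, 0.999, 0.0, -0.0]
wrist_force: [1.0, -0.2, -2.2]
width: 0.0288
```

Call:
arm_command --moves '[{"dp":[0,4.4,0],"twist":0,"claw":20},{"dp":[0,4.4,0],"twist":0,"claw":20},{"dp":[0,4.4,0],"twist":0,"claw":20},{"dp":[0,4.4,0],"twist":0,"claw":20},{"dp":[-0.1,4.4,0],"twist":0,"claw":20},{"dp":[-0.1,4.4,0],"twist":0,"claw":20},{"dp":[-0.1,3,0],"twist":0,"claw":20},{"dp":[0,2,0],"twist":0,"claw":20},{"dp":[0,0,0],"twist":0,"claw":20},{"dp":[0,0,0],"twist":0,"claw":20}]'

```text
t: 7.9
ee_pos: [0.4812, 0.1287, 0.4503]
tcp_rot: [0.049, 0.999, -0.001, -0.0]
wrist_force: [-0.5, -0.7, -1.9]
width: 0.0291
```

Run:
```python
from h import *
p,d,K,T=snap('side','s4'); a=cv2.resize(p[100:310,200:480][:,:,::-1],(800,600),interpolation=cv2.INTER_NEAREST); cv2.imwrite('pics/z9.png',a)
p,d,K,T=snap('scene','c4'); a=cv2.resize(p[90:270,160:400][:,:,::-1],(800,600),interpolation=cv2.INTER_NEAREST); cv2.imwrite('pics/z10.png',a)
snap('wrist','w4')
```

```text
(no output)
```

View pics/z9.png

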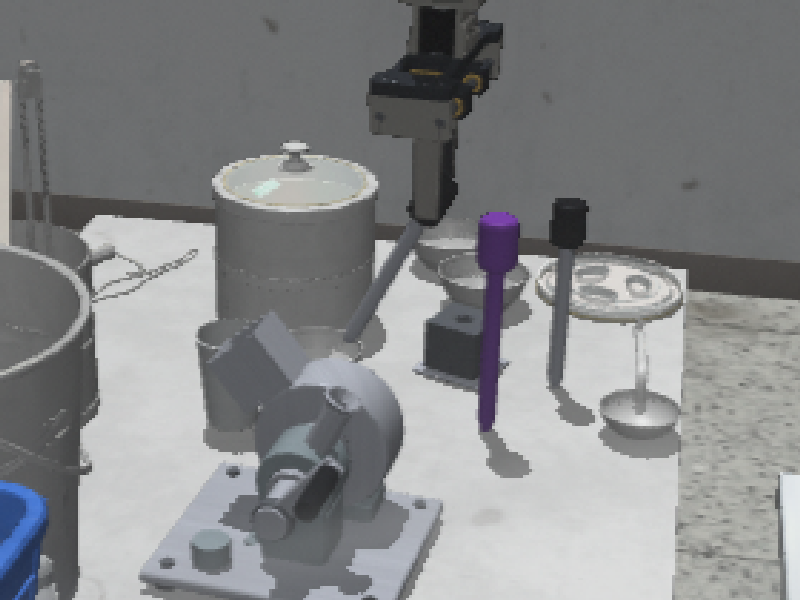

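View pics/z10.png

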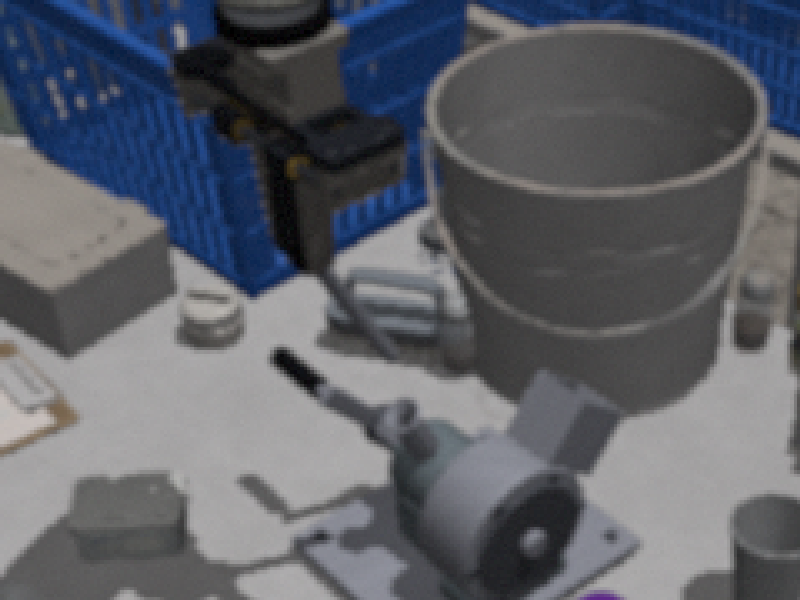

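View pics/w4.png

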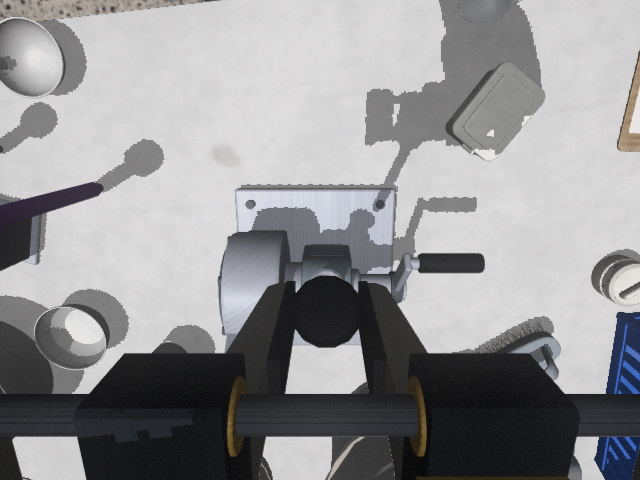

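Run:
```python
from h import *
t,e=tri((278.3,197.2),'c4',(322.3,218.1),'s4'); print(t,e)
b,e=tri((257.5,172.5),'c4',(346.3,178.75),'s4'); print(b,e)
s=robot.state(); g=s['ee_pos']+[0,0,-.069]; print(g,s['tcp_rot'])
y=np.radians(-5.8); X=np.array([np.cos(y),np.sin(y),0]);Y=np.array([-X[1],X[0],0])
for v in (t-g,b-t): print(v@X,v@Y,v[2],np.linalg.norm(v),np.degrees(np.arctan2(v@X,-v[2])))
m=np.array([.553,.1215,.177]); v=t-m; print('tip-mouth',v@X,v@Y,v[2])
```

```text
[0.54919083 0.11889338 0.23415999] 0.006291078357722277
[0.4931913  0.12010559 0.34203172] 0.0034455832610045764
[0.48138558 0.12766031 0.38175415] [ 5.02764562e-02  9.98735328e-01 -1.48140666e-04 -9.15955318e-07]
0.06834408598549711 -0.001869900960622832 -0.14759415540314963 0.16266052172535486 24.846691360082787
-0.05583534787617654 -0.0044531070520915875 0.107871725528278 0.12154721470819142 -152.6335211507093
tip-mouth -0.0035262590651025097 -0.0029782135859136314 0.05715999227608348
```

Call:
arm_command --newtons 12 --moves '[{"dp":[0.1,0,1],"twist":0,"claw":20},{"dp":[0.1,0,1.2],"twist":0,"claw":20},{"dp":[0.1,0,1.2],"twist":0,"claw":20},{"dp":[0,0,0.9],"twist":0,"claw":20},{"dp":[0,0,0],"twist":0,"claw":20},{"dp":[0,0,0],"twist":0,"claw":20}]'

```text
t: 8.65
ee_pos: [0.4784, 0.1294, 0.4075]
tcp_rot: [0.049, 0.999, -0.0, -0.0]
wrist_force: [0.1, 0.0, -0.7]
width: 0.0297
```

Run:
```python
from h import *
p,d,K,T=snap('side','s5'); a=cv2.resize(p[150:300,240:440][:,:,::-1],(800,600),interpolation=cv2.INTER_NEAREST); cv2.imwrite('pics/z11.png',a)
p,d,K,T=snap('scene','c5'); a=cv2.resize(p[150:270,200:360][:,:,::-1],(800,600),interpolation=cv2.INTER_NEAREST); cv2.imwrite('pics/z12.png',a)
```

```text
(no output)
```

View pics/z11.png

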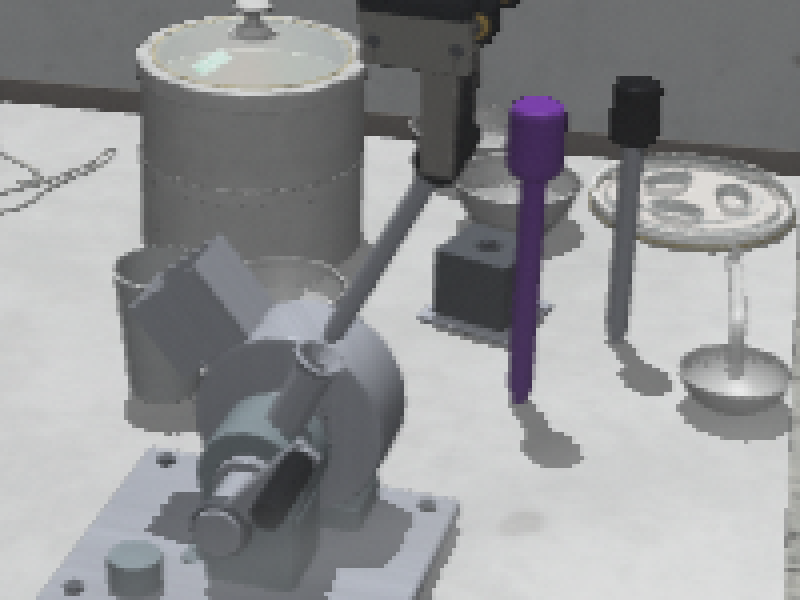

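View pics/z12.png

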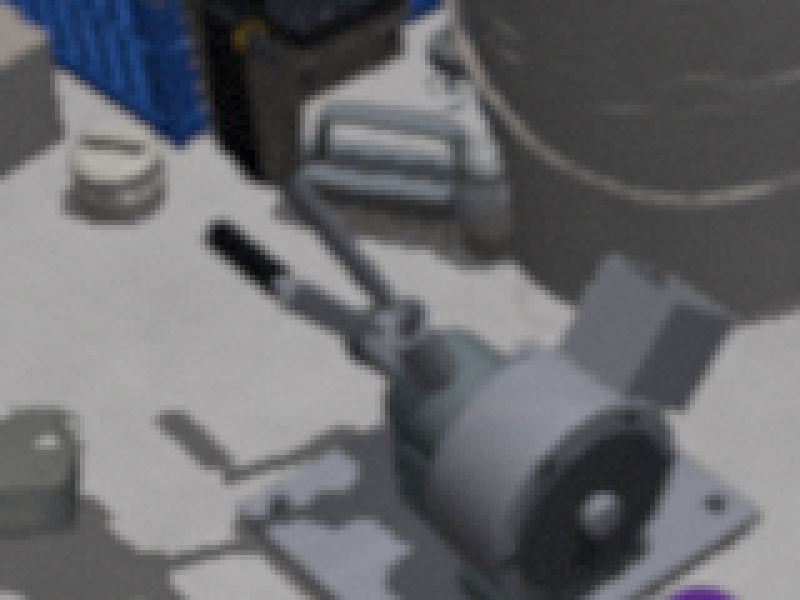

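Run:
```python
from h import *
t,e=tri((200+386/5,150+304/5),'c5',(240+338/4,150+337/4),'s5'); print(t,e)
b,e=tri((200+300/5,150+188/5),'c5',(240+427/4,150+188/4),'s5'); print(b,e)
y=np.radians(-5.8); X=np.array([np.cos(y),np.sin(y),0]);Y=np.array([-X[1],X[0],0])
v=b-t;print(v@X,v@Y,v[2],np.degrees(np.arctan2(-v@X,v[2])))
m=np.array([.5542,.1178,.1735]); v=t-m; print('tip-mouth',v@X,v@Y,v[2], 'axis x',-v[2]*np.tan(np.radians(24)))
```

```text
[0.54256921 0.12046787 0.19147433] 0.006569341971614131
[0.49220409 0.11849806 0.29652664] 0.007776329175292439
-0.049908221351630595 -0.007049430631670856 0.10505231492655609 25.41144342247327
tip-mouth -0.01184085762112346 0.0014788430647722877 0.017974327592084005 axis x -0.008002686243128509
```

Call:
arm_command --newtons 8 --moves '[{"dp":[-0.3,0,0],"twist":0,"claw":20},{"dp":[-0.2,0,0.46],"twist":0,"claw":20},{"dp":[-0.2,0,0.46],"twist":0,"claw":20},{"dp":[-0.2,0,0.46],"twist":0,"claw":20},{"dp":[-0.2,0,0.46],"twist":0,"claw":20},{"dp":[-0.2,0,0.46],"twist":0,"claw":20},{"dp":[-0.2,0,0.46],"twist":0,"claw":20},{"dp":[0,0,0],"twist":0,"claw":20}]'

```text
t: 9.55
ee_pos: [0.4932, 0.1277, 0.3792]
tcp_rot: [0.049, 0.999, -0.0, -0.001]
wrist_force: [-0.2, -0.1, -0.7]
width: 0.0294
```

Call:
arm_command --moves '[{"dp":[-0.2,0,0.46],"twist":0,"claw":20},{"dp":[-0.2,0,0.46],"twist":0,"claw":20},{"dp":[-0.2,0,0.46],"twist":0,"claw":20},{"dp":[-0.2,0,0.46],"twist":0,"claw":20},{"dp":[0,0,0],"twist":0,"claw":20}]'

```text
t: 10.05
ee_pos: [0.5013, 0.127, 0.3609]
tcp_rot: [0.049, 0.999, -0.0, -0.0]
wrist_force: [0.7, -1.7, -0.1]
width: 0.0294
```

Run:
```python
from h import *
print(robot.state()['wrist_force'])
p,d,K,T=snap('side','s6'); a=cv2.resize(p[150:300,240:440][:,:,::-1],(800,600),interpolation=cv2.INTER_NEAREST); cv2.imwrite('pics/z13.png',a)
```

```text
[ 0.67996851 -1.67275563 -0.12486919]
```

View pics/z13.png

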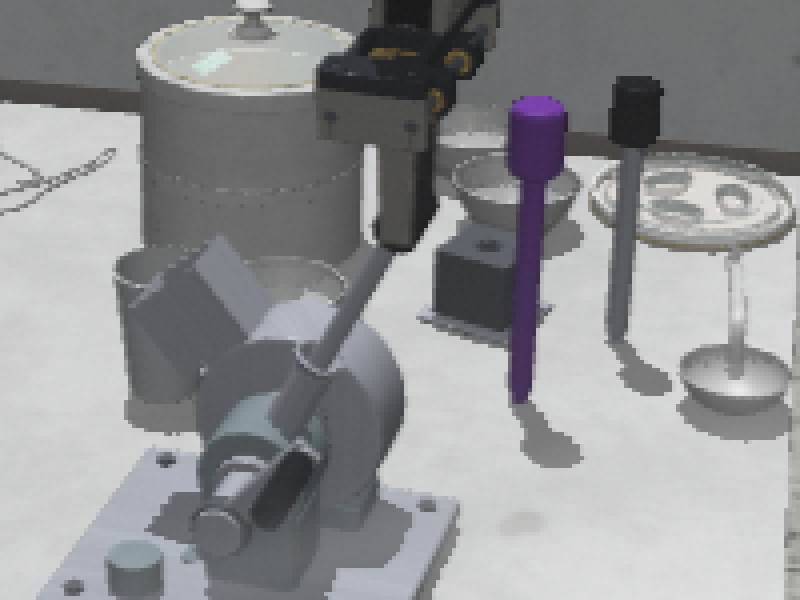

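Call:
arm_command --moves '[{"dp":[-0.2,0,0.46],"twist":0,"claw":20},{"dp":[-0.2,0,0.46],"twist":0,"claw":20},{"dp":[-0.2,0,0.46],"twist":0,"claw":20},{"dp":[-0.2,0,0.46],"twist":0,"claw":20},{"dp":[0,0,0],"twist":0,"claw":20}]'

```text
t: 10.6
ee_pos: [0.5093, 0.1261, 0.3425]
tcp_rot: [0.049, 0.999, -0.0, -0.0]
wrist_force: [0.8, -1.6, -1.5]
width: 0.0293
```

Call:
arm_command --moves '[{"dp":[0,0,0],"twist":0,"claw":40},{"dp":[0,0,0],"twist":0,"claw":55},{"dp":[0,0,0],"twist":0,"claw":55},{"dp":[0,0,0],"twist":0,"claw":55},{"dp":[0,0,-2],"twist":0,"claw":55},{"dp":[0,0,-3],"twist":0,"claw":55},{"dp":[0,0,-3],"twist":0,"claw":55},{"dp":[0,0,-1],"twist":0,"claw":55},{"dp":[0,0,0],"twist":0,"claw":55}]'

```text
t: 11.5
ee_pos: [0.5096, 0.1265, 0.4346]
tcp_rot: [0.049, 0.999, 0.001, 0.001]
wrist_force: [-0.5, -0.7, 0.2]
width: 0.0506
```

Run:
```python
from h import *
s=robot.state();print(s['wrist_force'],s['width'],s['ee_pos'])
p,d,K,T=snap('side','s7'); a=cv2.resize(p[150:300,240:440][:,:,::-1],(800,600),interpolation=cv2.INTER_NEAREST); cv2.imwrite('pics/z14.png',a)
p,d,K,T=snap('wrist','w7')
```

```text
[-0.48322153 -0.73217062  0.18710726] 0.05061610626521827 [0.50956526 0.1264874  0.43456819]
```

View pics/z14.png

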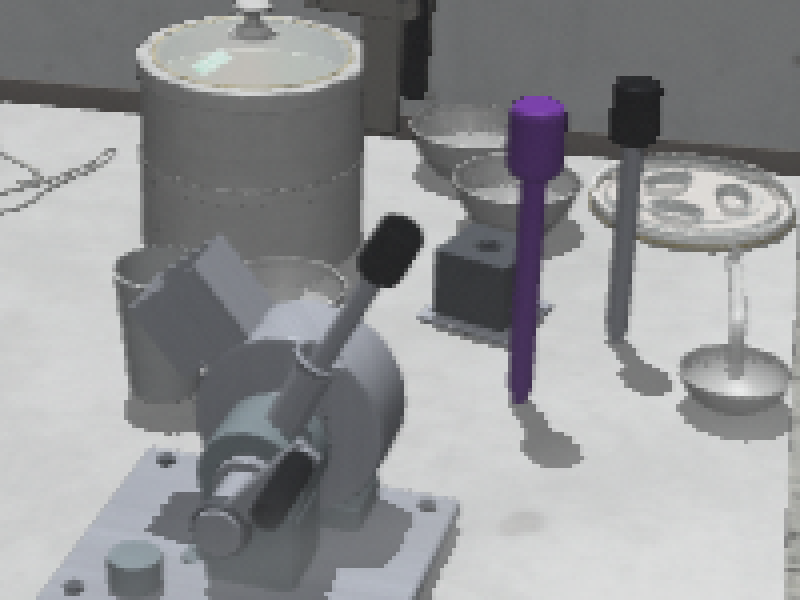

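View pics/w7.png

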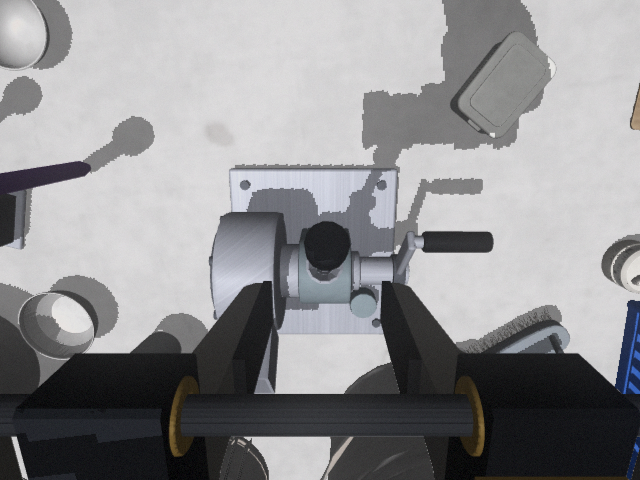

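Call:
arm_command --newtons 20 --moves '[{"dp":[0.2,2.5,0],"twist":0,"claw":0},{"dp":[0.3,3.9,0],"twist":0,"claw":0},{"dp":[0.3,3.9,0],"twist":0,"claw":0},{"dp":[0.1,2.6,0],"twist":0,"claw":0},{"dp":[0,0,2],"twist":0,"claw":0},{"dp":[0,0,4],"twist":0,"claw":0},{"dp":[0,0,4],"twist":0,"claw":0},{"dp":[0,0,4],"twist":0,"claw":0},{"dp":[0,0,4],"twist":0,"claw":0},{"dp":[0,0,2],"twist":0,"claw":0}]'

```text
t: 12.6
ee_pos: [0.5103, 0.2542, 0.2278]
tcp_rot: [0.049, 0.999, -0.002, -0.004]
wrist_force: [0.2, 0.3, -0.0]
width: 0.0006
```

Run:
```python
from h import *
s=robot.state();print(s['wrist_force'],s['width'],s['ee_pos'])
p,d,K,T=snap('side','s8'); a=cv2.resize(p[130:310,200:440][:,:,::-1],(800,600),interpolation=cv2.INTER_NEAREST); cv2.imwrite('pics/z15.png',a)
```

```text
[ 0.20180658  0.29662154 -0.0426614 ] 0.000558899006847222 [0.51028447 0.25419775 0.22784374]
```

View pics/z15.png

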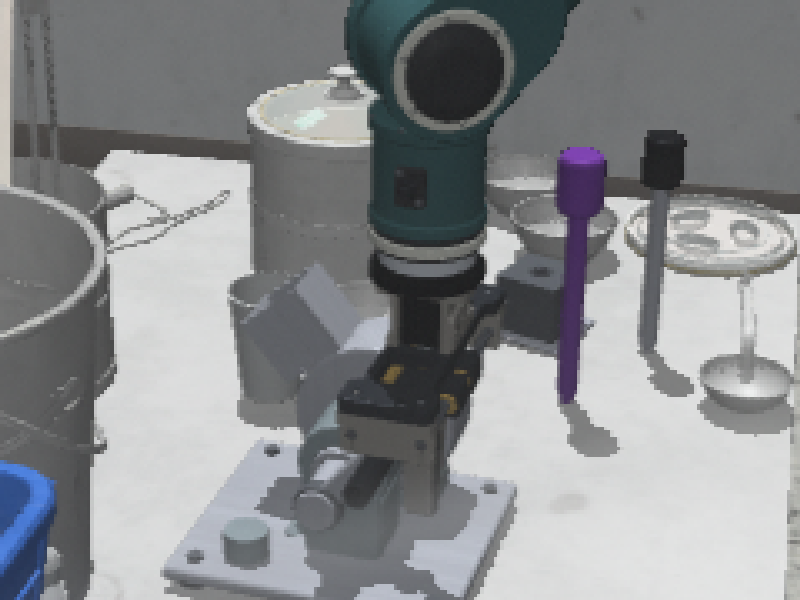

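Call:
arm_command --moves '[{"dp":[-0.4,0,0],"twist":0,"claw":0},{"dp":[-0.4,0,0],"twist":0,"claw":0},{"dp":[-0.3,0,0],"twist":0,"claw":0},{"dp":[-0.3,0,0],"twist":0,"claw":0},{"dp":[-0.3,0,0],"twist":0,"claw":0},{"dp":[-0.3,0,0],"twist":0,"claw":0},{"dp":[-0.3,0,0],"twist":0,"claw":0},{"dp":[-0.3,0,0],"twist":0,"claw":0}]'

```text
t: 13.45
ee_pos: [0.5361, 0.2543, 0.2336]
tcp_rot: [0.048, 0.999, 0.0, -0.003]
wrist_force: [-8.5, 1.1, 5.9]
width: 0.0
```

Call:
arm_command --moves '[{"dp":[-0.3,0,0],"twist":0,"claw":0},{"dp":[-0.3,0,0],"twist":0,"claw":0},{"dp":[-0.3,0,0],"twist":0,"claw":0},{"dp":[-0.3,0,0],"twist":0,"claw":0}]'

```text
t: 13.85
ee_pos: [0.5499, 0.2526, 0.2337]
tcp_rot: [0.049, 0.999, 0.0, -0.001]
wrist_force: [-4.0, 1.6, 3.1]
width: 0.0003
```

Run:
```python
from h import *
s=robot.state();print(s['wrist_force'],s['width'],s['ee_pos'],s['t'])
p,d,K,T=snap('side','s9'); a=cv2.resize(p[130:310,200:440][:,:,::-1],(800,600),interpolation=cv2.INTER_NEAREST); cv2.imwrite('pics/z16.png',a)
p,d,K,T=snap('scene','c9'); a=cv2.resize(p[130:280,200:400][:,:,::-1],(800,600),interpolation=cv2.INTER_NEAREST); cv2.imwrite('pics/z17.png',a)
```

```text
[-3.95532991  1.64140166  3.12401698] 0.0003107088156093171 [0.54991636 0.25255638 0.23365797] 13.85
```

View pics/z16.png

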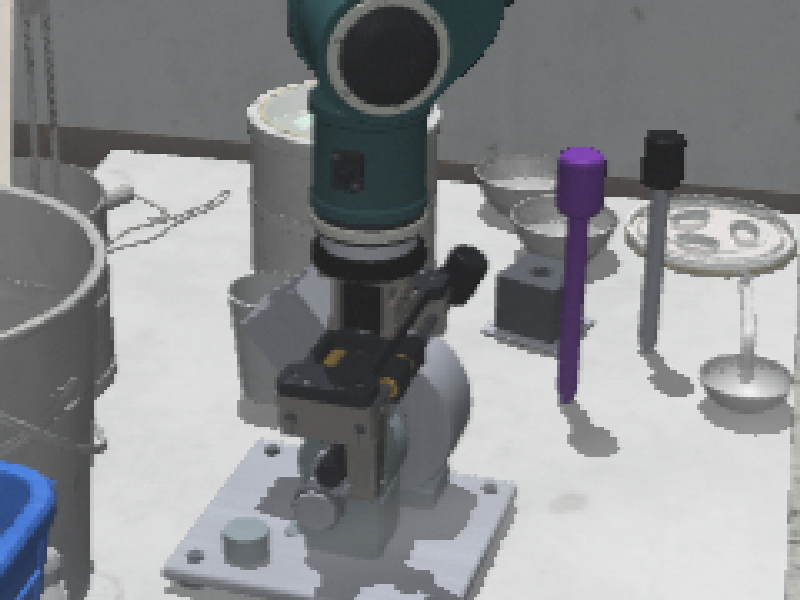

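View pics/z17.png

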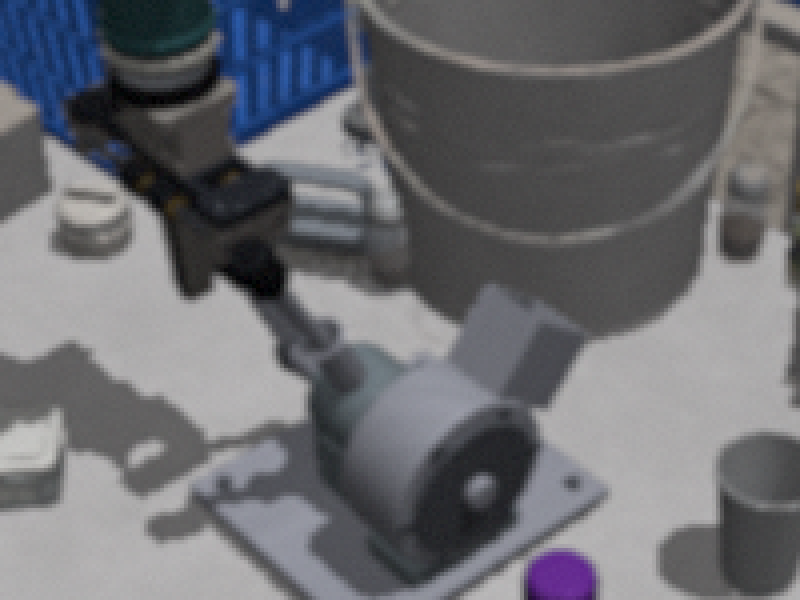

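Call:
arm_command --moves '[{"dp":[-0.25,0,0],"twist":0,"claw":0},{"dp":[-0.25,0,0],"twist":0,"claw":0},{"dp":[-0.25,0,0],"twist":0,"claw":0},{"dp":[-0.25,0,0],"twist":0,"claw":0},{"dp":[-0.2,0,0],"twist":0,"claw":0}]'

```text
t: 14.45
ee_pos: [0.5631, 0.2504, 0.2333]
tcp_rot: [0.049, 0.999, -0.0, 0.0]
wrist_force: [-2.6, -0.7, 1.8]
width: 0.0004
```

Call:
arm_command --moves '[{"dp":[-0.2,0,0],"twist":0,"claw":0},{"dp":[-0.2,0,0],"twist":0,"claw":0},{"dp":[-0.2,0,0],"twist":0,"claw":0}]'

```text
t: 14.75
ee_pos: [0.5688, 0.2499, 0.2332]
tcp_rot: [0.049, 0.999, -0.0, 0.0]
wrist_force: [-2.5, 1.1, 2.1]
width: 0.0003
```

Call:
arm_command --moves '[{"dp":[-0.2,0,0],"twist":0,"claw":0},{"dp":[-0.2,0,0],"twist":0,"claw":0},{"dp":[-0.2,0,0],"twist":0,"claw":0}]'

```text
t: 15.05
ee_pos: [0.5749, 0.2495, 0.2333]
tcp_rot: [0.049, 0.999, 0.0, 0.0]
wrist_force: [-1.9, 0.7, 1.7]
width: 0.0003
```

Call:
arm_command --moves '[{"dp":[-0.2,0,0],"twist":0,"claw":0},{"dp":[-0.2,0,0],"twist":0,"claw":0},{"dp":[-0.2,0,0],"twist":0,"claw":0}]'

```text
t: 15.35
ee_pos: [0.5808, 0.2489, 0.2333]
tcp_rot: [0.049, 0.999, 0.0, 0.0]
wrist_force: [-2.2, 0.2, 2.0]
width: 0.0006
```

Call:
arm_command --moves '[{"dp":[-0.2,0,0],"twist":0,"claw":0},{"dp":[-0.2,0,0],"twist":0,"claw":0},{"dp":[-0.2,0,0],"twist":0,"claw":0}]'

```text
t: 15.65
ee_pos: [0.5868, 0.2483, 0.2333]
tcp_rot: [0.049, 0.999, -0.0, 0.0]
wrist_force: [-1.7, 0.6, 1.3]
width: 0.0006
```

Call:
arm_command --moves '[{"dp":[-0.2,0,0],"twist":0,"claw":0},{"dp":[-0.2,0,0],"twist":0,"claw":0},{"dp":[-0.2,0,0],"twist":0,"claw":0}]'

```text
t: 15.95
ee_pos: [0.5928, 0.2477, 0.2333]
tcp_rot: [0.049, 0.999, 0.0, 0.0]
wrist_force: [-2.0, -0.4, 1.3]
width: 0.0005
```

Call:
arm_command --moves '[{"dp":[-0.2,0,0],"twist":0,"claw":0},{"dp":[-0.2,0,0],"twist":0,"claw":0},{"dp":[-0.2,0,0],"twist":0,"claw":0}]'

```text
t: 16.25
ee_pos: [0.5985, 0.2471, 0.2331]
tcp_rot: [0.049, 0.999, -0.0, -0.0]
wrist_force: [-1.5, 0.5, -0.6]
width: 0.0003
```

Run:
```python
from h import *
s=robot.state();print(s['wrist_force'],s['width'],s['ee_pos'],s['t'])
p,d,K,T=snap('side','s10'); a=cv2.resize(p[130:310,200:440][:,:,::-1],(800,600),interpolation=cv2.INTER_NEAREST); cv2.imwrite('pics/z18.png',a)
```

```text
[-1.52767884  0.51994166 -0.59242836] 0.00025848815913739697 [0.59851643 0.24710059 0.2330625 ] 16.25
```

View pics/z18.png

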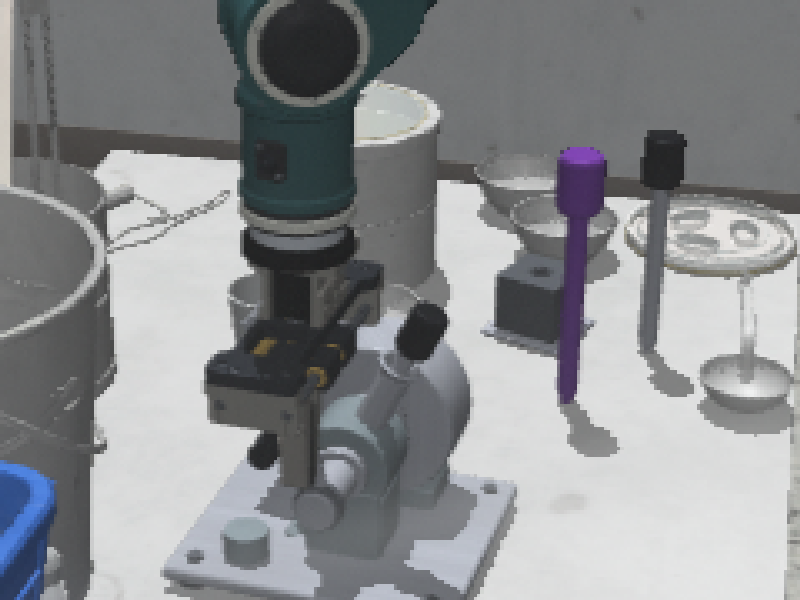

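Call:
arm_command --moves '[{"dp":[0.5,0,0],"twist":0,"claw":0},{"dp":[2,0,0],"twist":0,"claw":0},{"dp":[0,0,-3],"twist":0,"claw":0},{"dp":[0,0,-4],"twist":0,"claw":0},{"dp":[0,0,-4],"twist":0,"claw":0},{"dp":[0,0,-1],"twist":0,"claw":0}]'

```text
t: 16.9
ee_pos: [0.5752, 0.2501, 0.3587]
tcp_rot: [0.049, 0.999, 0.002, 0.004]
wrist_force: [0.2, -0.2, 0.4]
width: 0.0003
```

Run:
```python
from h import *
p,d,K,T=load('w1'); c=cloud(d,K,T)
O=np.array([.5895,.1178,0]); y=np.radians(-5.8); X=np.array([np.cos(y),np.sin(y),0]);Y=np.array([-X[1],X[0],0])
r=c-O; x=r@X; yy=r@Y
m0=np.array([-.0366,0,0])
for xa in (-.09,-.07,-.05,-.03,-.01):
  print(xa,[ (round(float(np.percentile(c[...,2][k],95)),3) if (k:=((d>0)&(c[...,2]<.25)&(x>xa)&(x<xa+.02)&(yy>ya)&(yy<ya+.01))).sum()>5 else None) for ya in np.arange(-.1,.07,.01)])
```

```text
-0.09 [0.025, 0.022, 0.022, 0.022, 0.022, 0.022, 0.022, 0.022, 0.022, 0.022, 0.022, 0.022, 0.022, 0.022, 0.022, 0.022, 0.025]
-0.07 [0.137, 0.137, 0.137, 0.137, 0.137, 0.127, 0.022, 0.022, 0.022, 0.172, 0.172, 0.022, 0.022, 0.022, 0.022, 0.022, 0.022]
-0.05 [0.154, 0.154, 0.154, 0.154, 0.153, 0.146, 0.098, 0.115, 0.18, 0.173, 0.173, 0.179, 0.115, 0.022, 0.022, 0.022, 0.022]
-0.03 [0.161, 0.161, 0.161, 0.161, 0.16, 0.153, 0.123, 0.13, 0.183, 0.184, 0.184, 0.182, 0.13, 0.114, 0.107, 0.108, 0.108]
-0.01 [0.162, 0.162, 0.162, 0.162, 0.162, 0.131, 0.126, 0.133, 0.133, 0.133, 0.133, 0.133, 0.133, 0.118, 0.112, 0.112, 0.112]
```

Call:
arm_command --moves '[{"dp":[0.5,-2.5,0],"twist":0,"claw":55},{"dp":[0.7,-3.5,0],"twist":0,"claw":55},{"dp":[0.7,-3.5,0],"twist":0,"claw":55},{"dp":[0.7,-3.5,0],"twist":0,"claw":55},{"dp":[0,0,0],"twist":0,"claw":55},{"dp":[0,0,0],"twist":0,"claw":55}]'

```text
t: 17.5
ee_pos: [0.5349, 0.1221, 0.3533]
tcp_rot: [0.05, 0.999, 0.0, 0.0]
wrist_force: [0.3, 0.9, 0.2]
width: 0.0466
```

Run:
```python
from h import *
s=robot.state();print(s['wrist_force'],s['width'],s['ee_pos'],s['t'])
p,d,K,T=snap('wrist','w11'); c=cloud(d,K,T)
m=(p.max(-1)<75)&(d>0)&(c[...,2]>.18)&(c[...,2]<.25)&(abs(c[...,1]-.122)<.03)
q=c[m]; print(len(q),np.percentile(q,[2,50,98],axis=0).round(4))
ys,xs=np.nonzero(m);print(xs.min(),xs.max(),ys.min(),ys.max())
p,d,K,T=snap('side','s11'); a=cv2.resize(p[180:300,240:400][:,:,::-1],(800,600),interpolation=cv2.INTER_NEAREST); cv2.imwrite('pics/z19.png',a)
```

```text
[0.29057982 0.93863541 0.15795751] 0.04662700052962851 [0.53488669 0.12214608 0.35329116] 17.5
2092 [[0.5186 0.1102 0.2165]
 [0.5303 0.123  0.2249]
 [0.5444 0.1359 0.2299]]
300 351 236 288
```

View pics/w11.png

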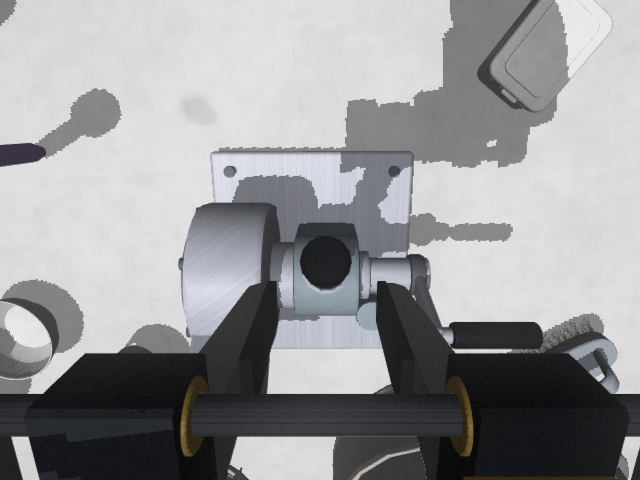

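View pics/z19.png

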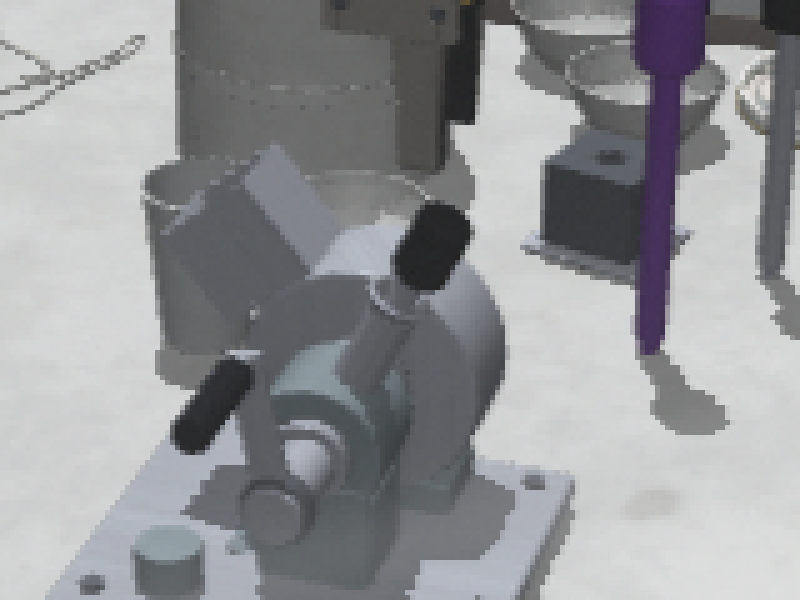

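Call:
arm_command --newtons 45 --moves '[{"dp":[-0.1,0.1,1.5],"twist":0,"claw":55},{"dp":[0,0,2],"twist":0,"claw":55},{"dp":[0,0,2],"twist":0,"claw":55},{"dp":[0,0,1.4],"twist":0,"claw":55},{"dp":[0,0,0],"twist":0,"claw":55},{"dp":[0,0,0],"twist":0,"claw":20},{"dp":[0,0,0],"twist":0,"claw":20},{"dp":[0,0,0],"twist":0,"claw":20},{"dp":[0,0,0],"twist":0,"claw":20},{"dp":[0,0,0],"twist":0,"claw":20}]'

```text
t: 18.6
ee_pos: [0.5365, 0.1233, 0.2852]
tcp_rot: [0.049, 0.999, 0.0, 0.001]
wrist_force: [-0.5, -1.6, 5.1]
width: 0.0286
```

Call:
arm_command --moves '[{"dp":[-0.08,0,0.18],"twist":0,"claw":20},{"dp":[-0.08,0,0.18],"twist":0,"claw":20},{"dp":[-0.08,0,0.18],"twist":0,"claw":20},{"dp":[0,0,0],"twist":0,"claw":20}]'

```text
t: 19.0
ee_pos: [0.539, 0.1229, 0.2798]
tcp_rot: [0.049, 0.999, -0.0, 0.001]
wrist_force: [-0.9, -1.8, 4.6]
width: 0.0288
```

Call:
arm_command --moves '[{"dp":[-0.08,0,0.18],"twist":0,"claw":20},{"dp":[-0.08,0,0.18],"twist":0,"claw":20},{"dp":[-0.08,0,0.18],"twist":0,"claw":20},{"dp":[0,0,0],"twist":0,"claw":20}]'

```text
t: 19.4
ee_pos: [0.5414, 0.1226, 0.2744]
tcp_rot: [0.049, 0.999, -0.0, 0.001]
wrist_force: [0.1, -2.6, 5.2]
width: 0.0287
```

Run:
```python
from h import *
s=robot.state();print(s['wrist_force'],s['width'],s['ee_pos'],s['t'])
p,d,K,T=snap('side','s12'); a=cv2.resize(p[180:300,240:400][:,:,::-1],(800,600),interpolation=cv2.INTER_NEAREST); cv2.imwrite('pics/z20.png',a)
```

```text
[ 0.05874986 -2.60573839  5.17106093] 0.02869652671128652 [0.5414214  0.12263007 0.27442628] 19.4
```

View pics/z20.png

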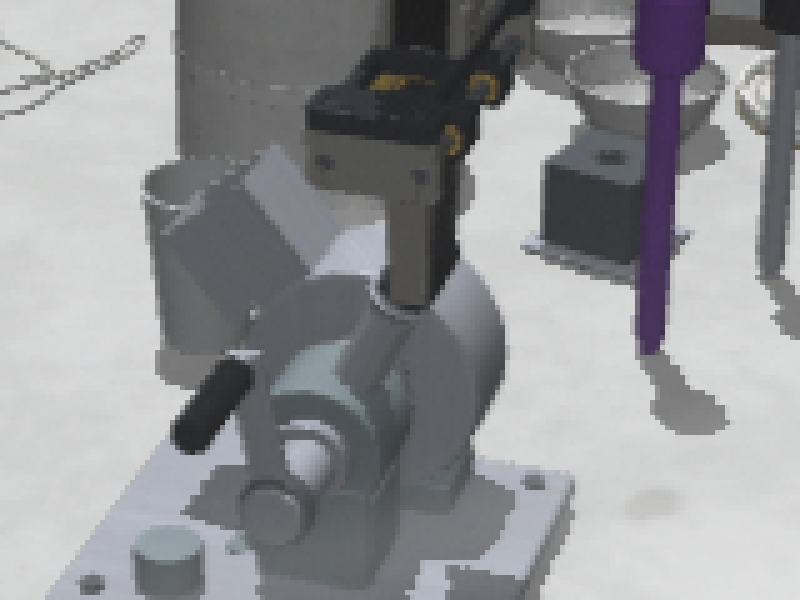

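Call:
arm_command --moves '[{"dp":[-0.05,0,0.1],"twist":0,"claw":20},{"dp":[-0.04,0,0.09],"twist":0,"claw":20},{"dp":[-0.04,0,0.09],"twist":0,"claw":20},{"dp":[0,0,0],"twist":0,"claw":20}]'

```text
t: 19.85
ee_pos: [0.5426, 0.1225, 0.2718]
tcp_rot: [0.049, 0.999, -0.0, 0.001]
wrist_force: [-1.7, -3.1, 6.9]
width: 0.0288
```

Call:
arm_command --moves '[{"dp":[-0.04,0,0.09],"twist":0,"claw":20},{"dp":[-0.04,0,0.09],"twist":0,"claw":20},{"dp":[0,0,0],"twist":0,"claw":20}]'

```text
t: 20.15
ee_pos: [0.5431, 0.1224, 0.2711]
tcp_rot: [0.049, 0.999, -0.0, 0.0]
wrist_force: [-5.8, -3.3, 14.9]
width: 0.0288
```

Call:
arm_command --moves '[{"dp":[-0.04,0,0.09],"twist":0,"claw":20},{"dp":[0,0,0],"twist":0,"claw":20}]'

```text
t: 20.35
ee_pos: [0.5433, 0.1224, 0.271]
tcp_rot: [0.049, 0.999, 0.0, 0.0]
wrist_force: [-8.4, -4.1, 20.1]
width: 0.0284
```

Call:
arm_command --moves '[{"dp":[0.1,0,-0.2],"twist":0,"claw":20},{"dp":[0,0,0],"twist":0,"claw":40},{"dp":[0,0,0],"twist":0,"claw":55},{"dp":[0,0,0],"twist":0,"claw":55},{"dp":[0,0,0],"twist":0,"claw":55},{"dp":[0,0,-2],"twist":0,"claw":55},{"dp":[0,0,-3.5],"twist":0,"claw":55},{"dp":[0,0,-3.5],"twist":0,"claw":55},{"dp":[0,0,-1.5],"twist":0,"claw":55},{"dp":[0,0,0],"twist":0,"claw":55}]'

```text
t: 21.35
ee_pos: [0.5432, 0.1235, 0.3773]
tcp_rot: [0.049, 0.999, 0.001, 0.002]
wrist_force: [0.3, 0.4, -0.3]
width: 0.051
```

Run:
```python
from h import *
s=robot.state();print(s['wrist_force'],s['width'],s['ee_pos'],s['t'])
p,d,K,T=snap('wrist','w13'); c=cloud(d,K,T)
m=(p.max(-1)<75)&(d>0)&(c[...,2]>.18)&(c[...,2]<.25)&(abs(c[...,1]-.122)<.03)
q=c[m]; print(np.percentile(q,[2,50,98],axis=0).round(4))
p,d,K,T=snap('side','s13'); a=cv2.resize(p[180:300,240:400][:,:,::-1],(800,600),interpolation=cv2.INTER_NEAREST); cv2.imwrite('pics/z21.png',a)
snap('scene','c13')
```

```text
[ 0.33358159  0.36738204 -0.30745906] 0.05099312089051217 [0.54323981 0.1234542  0.37731398] 21.35
[[0.526  0.11   0.1998]
 [0.5381 0.1227 0.2111]
 [0.5569 0.1357 0.2159]]
```

View pics/z21.png

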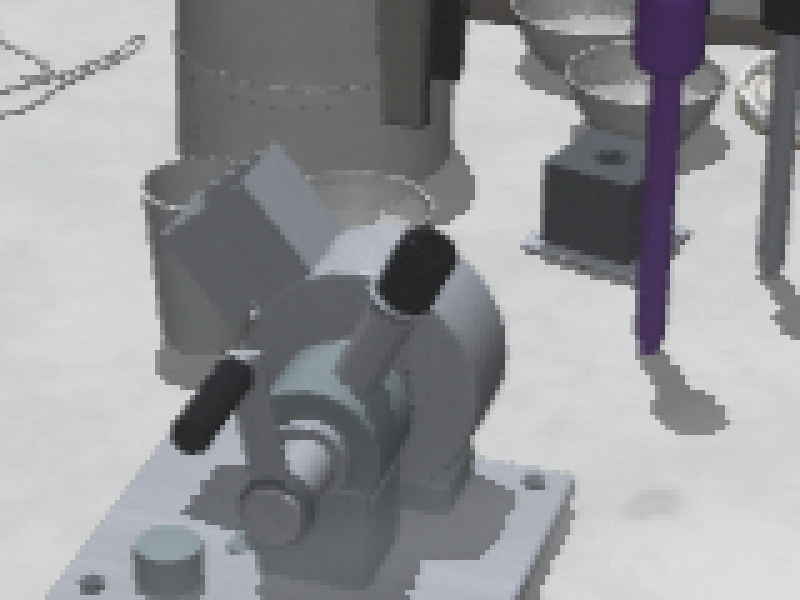

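View pics/c13.png

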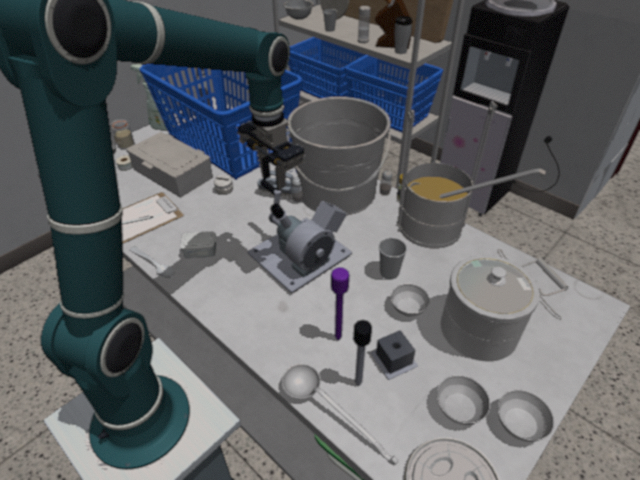

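```bash
python3 -c "
from workcell import robot
print(robot.job_done())"
```

```text
the job is handed in; nothing more can be done
None
```

The slicer is locked: the pin is fully in, its knob sits on the guide's mouth, and I handed the job in at about 21.5 s of the 67 s allowed.

- **What I did:** I took the black pin from its stand and leaned it 24–25° in the grip, using the stand's hole as a pivot. I then let it down about 57 mm into the guide and released it. Pushing the crank slowly with closed fingers took about 1.5 to 4 N. The pin dropped by its weight at a crank angle of roughly 0.2 rad, and I stopped there. Then I gripped the knob and pushed it the last 15 mm along the bore. That took about 5–7 N, rising to 20–22 N when the knob reached the mouth.
- **Last checks:** The knob's top measured z = 0.211 m, against 0.212 m expected when fully home. It had moved about 15 mm along the bore, and the side view shows it seated on the mouth. The gripper is open and clear above, with the wrist force near zero. The cup, small bowl, food box and the other pins look unmoved in the scene view; I compared those by eye only.
- **Disagreement:** The scene and side cameras put the guide mouth about 4 mm from where the wrist camera did. I used the wrist reading for the mouth position and the scene and side views for the tip's offset from it. The pin went in without catching.

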